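# Lay the tall bracket down on the screwdriving fixture

## Robot

A 7-joint arm with a two-finger parallel gripper is mounted at the origin on the work surface. World frame = base frame: x ahead of the robot, y to its left, z up, the work surface at z = 0. Lengths are in m, angles in rad, forces in N, time in s.
With the tool pointing down it reaches from about 0.35 to 0.9 m from the base axis. Payload 19.9 kg.
Tool frame: the origin (TCP) lies midway between the tips of the shut fingers; the grasp point (between the pads) lies 19 mm behind it; y points along the fingers, z is the direction in which the jaws open and shut, and the axes are right-handed (so a half turn about y gives the same grasp; the last joint's range is limited). The gripper opens to 94 mm and grips with 3 to 60 N. Pads are 16 mm wide; open, the fingers measure 119 mm over their backs; the gripper's body (75 mm by 177 mm) begins 78 mm behind the grasp point.
Start: joints at [1.202, 0.417, -0.01, 1.614, 0.005, 1.111, -0.053], TCP at [0.201, -0.592, 0.205] pointing down, gripper open.
Joint ranges: [-2.81, 2.81], [-0.39, 2.02], [-1.27, 1.25], [0.06, 2.57], [-1.19, 4.33], [0.19, 2], [-2.82, 2.82]. Speed limits (rad/s): [1.89, 1.89, 2.39, 2.39, 3.01, 3.01, 3.01].

## Interface

Orientations are given as a unit quaternion [x, y, z, w].
In Python, from rig import sense, read_camera, close_job gives the robot as it stands.
- The arm moves only by the tool send_rows, never from a script. Its argument "increments" is a list of rows, each a list of 5 numbers: the shift along the world's x, y, z in m, then the turn about the world's z in degrees, then the finger opening in m, from 0 to 0.094. In form: [[dx, dy, dz, turn, claw], ...]. A call has 1 to 20 rows; each row is the pose to reach, as a shift and turn from the pose measured when the call began; what a row does not reach only later rows make up. A row lasts 1/12 s, in which the tool goes at most 41.7 mm and 7.16 degrees, less where a joint would pass 70% of its speed; a pose out of reach is approached as far as the arm can. A call with a gripper value outside its range is refused whole. The fingers move at their own pace and stop on an object; "grip_force" is the grip in N (left out, the last holds). Time passes only in rows, so rows that repeat a pose let the fingers close. It gives the time, the measured TCP pose, the force and the opening at its end, in the units of the state.
- sense(): the state, without advancing time (a new reading comes with each control period).
- read_camera(name): name is "scene" or "top" or "wrist"; returns a dict with "frame" (384x512x3 uint8, red, green, blue), "intrinsics" (3x3 intrinsics, pixels), "cam_to_world" (4x4, takes a point from camera to world coordinates). Camera axes: x right, y down, z forward; pixel columns grow to the right and rows downward; lengths in m; the calibration is good to about 2 mm. The wrist camera is an equidistant fisheye: a pixel r from the principal point sees the ray r / f radians off the axis. A picture is of the moment at which its call begins. There is no depth.
- close_job(): hands the job in, once; it reports no verdict.
The state is a dict: "time_s": time; "qpos": joint angles; "joint_velocities": joint speeds; "effort": joint torques, N m; "ee_pos": TCP position; "eef_rot": TCP orientation; "force": force on the tool from outside, world axes, zero at the start; "wrist_torque": the same for the moment, N m; "width": finger opening in m.
Only numpy, scipy, OpenCV 4.12 (cv2) and the standard library are available. Lean on these libraries where they do the work, as an engineer would, in place of code of your own. Each camera call takes 0.05 s, during which the arm holds its last target. There are 200 camera calls.

## Task

Tip the tall foot bracket over backwards onto the plate of the screwdriving fixture so that it lies flat on its back with its foot standing up, letting it down gently with the fingers all the way, never letting it drop or slap down. Then push it so that both ears at its heel rest square against the two red stop blocks, and take the hand away. Only push it and hold it back with the outside of the fingers: do not grasp or lift it, and leave the screw tray, the tub and the clip beside the plate where they stand.

Things in the scene. Friction and masses are not known exactly. Their poses are not given: they have to be found in the camera images.
- bracket: Loose L-shaped steel bracket, 0.65 to 0.96 kg, standing upright on the plate, foot between the red blocks. Origin: middle of its lower rear (heel) edge, about which it tips. Own z up the upright, x from heel to toe. Upright: plate x 0 to 4 mm, 50 wide, 170 tall. Two ears widen its lowest 30 mm to 100 mm (y -50 to 50). Lying on its back: own x up, own z along the fixture's -x, foot 76 mm high.
- bracket_toe (a point): Middle of the top edge at the toe of the bracket's foot (own x 76, z 20 mm). The foot is a block x 4 to 76, z 0 to 20, 50 mm wide.
- bracket_com (a point): The bracket's centre of mass (own x 26, z 33 mm). Leaned back past about 0.67 rad (39 degrees) the bracket goes over by itself; fingertips standing in the inner corner between upright and foot can then hold it back by the top face of the foot.
- fixture: Fixed black plate, top 12 mm above the bench, with two red stop blocks. Origin: bench level, midway between the blocks in the plane of their stop faces. Own x is level, the way the toe points; the bracket tips towards -x. Plate x -215 to 100, y -75 to 75 mm. Blocks: x 0 to 20, y 36 to 62 and -62 to -36, tops at 26 mm.
- stop_mid (a point): Point on the plate's top midway between the two stop faces, which look to the fixture's -x and stop the ears. Home: bracket lying on its back with its heel edge here, both ears touching the blocks. At the start the heel edge stands 14 to 30 mm short of here.
- screw_tray: Bystander: loose blue open tray of screws, 100 x 75 mm, 45 mm tall, origin at the centre of its underside, on the bench beside the plate.
- tub: Bystander: loose clear round tub with a red lid, 56 mm across, 60 mm tall, origin at the centre of its underside, on the bench beside the plate.
- clip: Bystander: loose small U-shaped sheet-steel clip, 40 x 30 mm, 45 mm tall, origin at the centre of its underside, on the bench beside the plate.
Mind the look-alikes: they are no part of the job. Of the things that look like the bracket, the middle-sized one is meant.

How it is judged:
At the end, for the whole second after the job is handed in: The bracket lies flat on its back on the plate (its own x within 0.06 rad of straight up), its heel edge within 5 mm of the plane of the stop faces and within 15 mm of the middle, square to the stops within 0.08 rad, at rest (angle between bracket's own x axis and vertical below 0.06 rad and x of bracket in the frame of fixture between -0.005 and 0.004 m and y of bracket in the frame of fixture between -0.015 and 0.015 m and z of bracket in the frame of fixture below 0.018 m and angle between the z axis of bracket and the x axis of fixture, either way round below 0.08 rad and linear speed of bracket below 0.02 m/s and angular speed of bracket below 0.1 rad/s); the robot touches nothing.
It fails at once if the bracket drops or slaps over: it turns faster than 3 rad/s (a quarter turn in about half a second) (angular speed of bracket above 3 rad/s).
It fails at once if the bracket is lifted: its heel edge rises more than 20 mm off the plate (z of bracket in the frame of fixture above 0.032 m).
It fails at once if the screw tray is moved more than 20 mm or tipped (distance of screw_tray from where it was at the start of the episode above 0.02 m or angle between screw_tray's own z axis and vertical above 0.35 rad).
It fails at once if the tub is moved more than 20 mm or tipped (distance of tub from where it was at the start of the episode above 0.02 m or angle between tub's own z axis and vertical above 0.35 rad).
It fails at once if the clip is moved more than 20 mm or tipped (distance of clip from where it was at the start of the episode above 0.02 m or angle between clip's own z axis and vertical above 0.35 rad).
It also fails if it takes over 64 s, if anything falls off the work surface, if the arm or the gripper's body presses on something with over 40 N, if the wrist force passes 120 N, or if a joint passes its speed limit or range.

## Working session

There is one attempt and no reset: what is moved stays moved. The work goes in short steps, Python scripts to look and compute and a tool call to move; the robot and the scene stay as the last step left them, time stands still between calls to the robot, and variables do not carry over. Pictures are saved under pics/ and viewed, about 8 in all and at most 12, crops included, and the job is handed in when it is done.

Besides the shell and the picture viewer there is one more tool, called after ">>>" as a command line: name --pt "numbers of a row" for each row, then --argument value for the rest. send_rows: Moves the arm, as the interface text tells. Its arguments: {"type":"object","properties":{"increments":{"type":"array","items":{"type":"array","items":{"type":"number"}}},"grip_force":{"type":"number"}},"required":["increments"]}

```bash
mkdir -p pics
cat > h.py <<'E'
import numpy as np, cv2
from rig import sense, read_camera, close_job
def shot(name,fn=None):
    c=read_camera(name); 
    if fn: cv2.imwrite('pics/'+fn,c['frame'][:,:,::-1])
    return c
def ray(c,u,v):
    K=np.array(c['intrinsics']);T=np.array(c['cam_to_world'])
    d=T[:3,:3]@np.array([(u-K[0,2])/K[0,0],(v-K[1,2])/K[1,1],1]); return T[:3,3],d
def onz(c,u,v,z):
    o,d=ray(c,u,v); return o+d*(z-o[2])/d[2]
def proj(c,p):
    T=np.array(c['cam_to_world']);q=T[:3,:3].T@(np.array(p)-T[:3,3]);K=np.array(c['intrinsics']);return (K@(q/q[2]))[:2]
E
python3 - <<'E'
from h import *
s=sense();print(s)
a=shot('scene');b=shot('top')
for c in(a,b):print(np.round(c['intrinsics'],1).tolist(),np.round(c['cam_to_world'],3).tolist())
cv2.imwrite('pics/a1.png',a['frame'][:,:,::-1]);cv2.imwrite('pics/b1.png',b['frame'][:,:,::-1])
E
```

```text
{'time_s': 0.0, 'qpos': array([ 1.20148153,  0.4179885 , -0.01032353,  1.61416956,  0.00468959,
        1.11072287, -0.05304482]), 'joint_velocities': array([-0.00056069, -0.0011119 ,  0.00110309, -0.00183508, -0.00019336,
        0.0008122 ,  0.0022957 ]), 'effort': array([-1.21497018e-03, -8.51236868e+01,  6.37737606e-01, -4.25986934e+01,
       -4.90160915e-02,  1.87021372e-02,  6.55784129e-05]), 'ee_pos': array([ 0.20111162, -0.59135033,  0.20481808]), 'eef_rot': array([-0.11547317,  0.69806654, -0.69719496,  0.11527467]), 'force': array([-8.75420831e-01, -3.84312565e-01,  5.53364676e-04]), 'wrist_torque': array([ 0.01481353, -0.02236772, -0.08065641]), 'width': 0.09403221554706664}
[[396.5, 0.0, 258.0], [0.0, 396.5, 198.8], [0.0, 0.0, 1.0]] [[0.786, 0.465, -0.406, 0.971], [0.618, -0.606, 0.502, -0.529], [-0.013, -0.645, -0.764, 0.734], [0.0, 0.0, 0.0, 1.0]]
[[473.6, 0.0, 257.2], [0.0, 473.6, 200.3], [0.0, 0.0, 1.0]] [[0.02, -0.982, 0.188, 0.405], [-0.999, -0.027, -0.033, -0.06], [0.038, -0.187, -0.982, 1.061], [0.0, 0.0, 0.0, 1.0]]
```

View pics/a1.png

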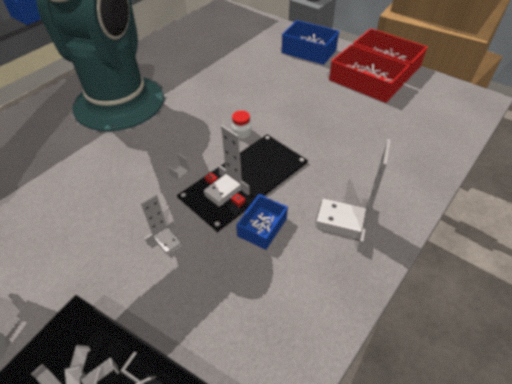

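View pics/b1.png

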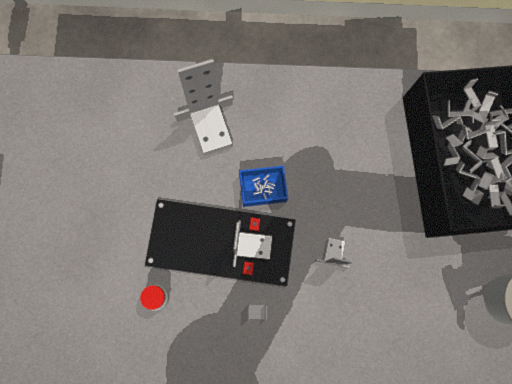

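The scene shows the target bracket on the black plate (scene ~(230,170), top ~(252,245)), with its toe towards image right in the top view. Around it are the tray (263,187), tub (153,298) and clip (257,313). The two look-alikes are off the plate.

Run:
```python
from h import *
b=shot('top');a=shot('scene');f=b['frame']
hsv=cv2.cvtColor(f,cv2.COLOR_RGB2HSV)
red=cv2.inRange(hsv,(0,120,80),(8,255,255))|cv2.inRange(hsv,(172,120,80),(180,255,255))
n,l,st,ce=cv2.connectedComponentsWithStats(red)
for i in range(1,n):
    if st[i,4]>20: print('red',st[i],ce[i],onz(b,*ce[i],0.026))
dark=(f.max(2)<45).astype(np.uint8); dark[:190]=0;dark[290:]=0;dark[:,310:]=0
dark=cv2.morphologyEx(dark,cv2.MORPH_OPEN,np.ones((3,3)))
n,l,st,ce=cv2.connectedComponentsWithStats(dark)
i=1+np.argmax(st[1:,4]);print(st[i])
m=(l==i).astype(np.uint8)
c=max(cv2.findContours(m,0,2)[0],key=cv2.contourArea)
q=cv2.approxPolyDP(cv2.convexHull(c),6,True)[:,0];print(q.tolist())
P=np.array([onz(b,*p,0.012) for p in q]);print(P)
print([np.linalg.norm(P[k]-P[k-1]) for k in range(len(P))])
x=f[190:330,130:340][:,:,::-1];cv2.imwrite('pics/b2.png',cv2.resize(x,None,fx=3.8,fy=3.8,interpolation=2))
x=a['frame'][100:260,140:320][:,:,::-1];cv2.imwrite('pics/a2.png',cv2.resize(x,None,fx=3.7,fy=3.7,interpolation=2))
```

```text
red [249 217  11  14 119] [254.1092437  223.62184874] [ 0.5511013  -0.08933164  0.026     ]
red [242 261  12  14 118] [247.78813559 267.6440678 ] [ 0.45462392 -0.07770615  0.026     ]
red [140 285  25  25 474] [152.02953586 297.06118143] [0.38820119 0.12423321 0.026     ]
[ 150  201  144   84 6304]
[[156, 207], [168, 201], [286, 218], [293, 227], [287, 277], [277, 284], [170, 268], [150, 251]]
[[ 0.58487897  0.13005587  0.012     ]
 [ 0.59922037  0.10421321  0.012     ]
 [ 0.56763373 -0.16107365  0.012     ]
 [ 0.54767543 -0.1769662   0.012     ]
 [ 0.4368512  -0.1644283   0.012     ]
 [ 0.42127273 -0.14263409  0.012     ]
 [ 0.45078335  0.09165325  0.012     ]
 [ 0.48672075  0.13723067  0.012     ]]
[np.float64(0.09842009026734452), np.float64(0.029555349364593857), np.float64(0.2671606867606829), np.float64(0.025512882669010313), np.float64(0.11153119936887045), np.float64(0.026789479448803045), np.float64(0.23613859269755133), np.float64(0.05804134995638492)]
```

View pics/b2.png

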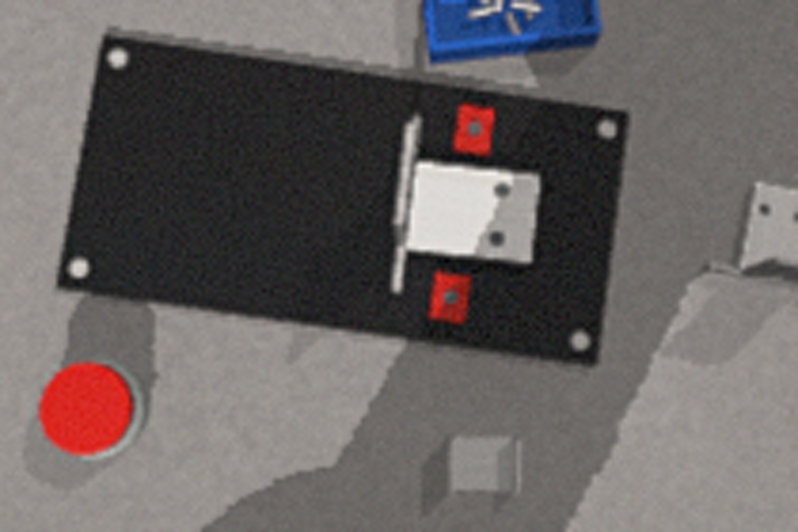

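View pics/a2.png

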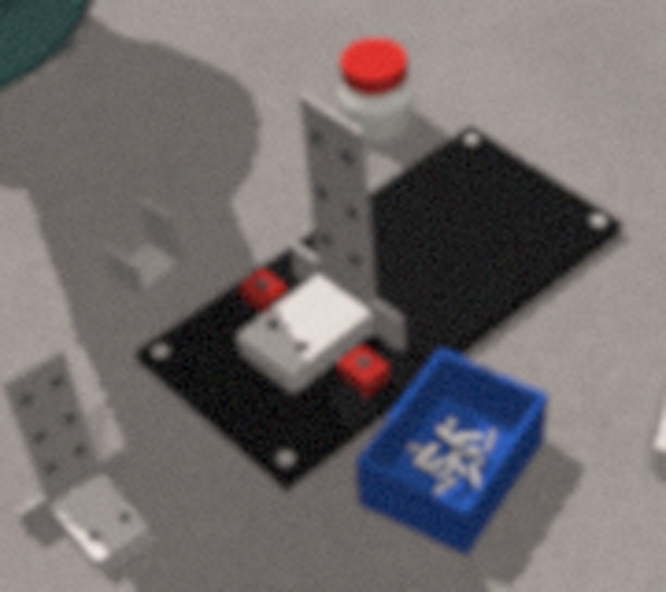

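Run:
```python
from h import *
from scipy.spatial.transform import Rotation as R
b=shot('top')
L=lambda p,z:onz(b,130+(p[0]+.5)/3.8-.5,190+(p[1]+.5)/3.8-.5,z)
C=[L(p,.012) for p in[(107,33),(628,113),(597,365),(58,289)]]
print(np.round(C,4)); print([round(np.linalg.norm(C[i]-C[i-1]),4) for i in range(4)])
# similarity-free rigid fit (Kabsch): far+y? toe dir is image right
F=np.array([(-.215,-.075),(.1,-.075),(.1,.075),(-.215,.075)])
# order: top-left is world +x side => find handedness
W=np.array(C)[:,:2]
for sgn in(1,-1):
    G=F*[1,sgn]; g=G-G.mean(0);w=W-W.mean(0);U,S,V=np.linalg.svd(g.T@w);Rm=V.T@U.T
    print(sgn,np.linalg.det(Rm)); 
    if np.linalg.det(Rm)>0: t=W.mean(0)-Rm@G.mean(0);print('yaw',np.degrees(np.arctan2(Rm[1,0],Rm[0,0])),t,'res',np.round(G@Rm.T+t-W,4));RR,tt=Rm,t
fx=lambda p:RR.T@(p[:2]-tt)
for p in[(254.1,223.6),(247.8,267.6)]: print('block',fx(onz(b,*p,.026)))
for p in[(416,115),(397,292)]: print('ear',fx(L(p,.042)))
for p in[(418,162),(540,173),(532,263),(405,252)]: print('foot',fx(L(p,.032)))
s=sense();print(R.from_quat(s['eef_rot']).as_matrix().round(3))
c=shot('wrist','w1.png')
```

```text
[[ 0.6047  0.1273  0.012 ]
 [ 0.565  -0.1811  0.012 ]
 [ 0.4181 -0.164   0.012 ]
 [ 0.4546  0.1463  0.012 ]]
[np.float64(0.1513), np.float64(0.3109), np.float64(0.148), np.float64(0.3124)]
1 -1.0000000000000002
-1 1.0000000000000002
yaw -97.00181859304364 [ 0.50359802 -0.07497172] res [[-0.0005  0.002 ]
 [ 0.0008 -0.0022]
 [-0.0011 -0.0011]
 [ 0.0008  0.0013]]
block [0.00843501 0.04894459]
block [ 0.00869567 -0.04817826]
ear [-0.02512063  0.04988494]
ear [-0.02070713 -0.05081193]
foot [-0.0201402   0.02456683]
foot [0.05015097 0.02855292]
foot [ 0.05264821 -0.02309734]
foot [-0.01979074 -0.02738339]
[[-0.947 -0.     0.322]
 [-0.322  0.001 -0.947]
 [ 0.    -1.    -0.001]]
```

View pics/w1.png

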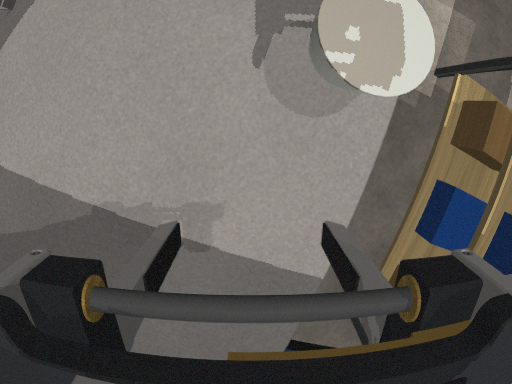

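```bash
cat >> h.py <<'E'
from scipy.spatial.transform import Rotation as R
def fr(yaw): y=np.radians(yaw); return np.array([[np.cos(y),-np.sin(y)],[np.sin(y),np.cos(y)]])
FR=fr(-97.0);FT=np.array([.5036,-.0750])   # measured frame; stops at x=-.0015
HEEL=(-.0248,.0005);BY=-94.3
def tcp(th,own,off,heel=HEEL,by=BY,y=0):
    """tip centre when own-plane point (x,z) touched with x offset off (m)"""
    t=np.radians(th);x=own[0]*np.cos(t)-own[1]*np.sin(t)+off;z=own[0]*np.sin(t)+own[1]*np.cos(t)+.012
    p=FT+FR@np.array(heel)+fr(by)@np.array([x,y]);return np.array([*p,z])
def st():
    s=sense();m=R.from_quat(s['eef_rot']).as_matrix();j=np.degrees(np.arctan2(m[1,2],m[0,2]))
    print('t',s['time_s'],'p',s['ee_pos'].round(4),'jaw',j.round(2),'F',s['force'].round(2),'w',round(s['width'],4));return s
E
python3 - <<'E'
from h import *
s=st();p=s['ee_pos']
print('start',tcp(0,(.004,.12),.008+.025)-p)
for th in (0,10,20,30,32): print(th,tcp(th,(.004,.12),.008))
c=shot('wrist');T=np.array(c['cam_to_world']);print(R.from_quat(s['eef_rot']).as_matrix().T@(T[:3,3]-p))
E
```

```text
t 0.3 p [ 0.2011 -0.5916  0.2052] jaw -71.22 F [ 0.52 -0.49  0.02] w 0.0938
start [ 0.30320286  0.50428113 -0.07324396]
0 [ 0.50621889 -0.06241201  0.132     ]
10 [ 0.50778583 -0.04157229  0.13087152]
20 [ 0.50931428 -0.02124457  0.1261312 ]
30 [ 0.51075779 -0.00204651  0.11792305]
32 [0.51103238 0.0016054  0.11588545]
[-0.07658743 -0.17992474  0.00080854]
```

>>> send_rows --pt "0.03 0.05 0.02 7 0.012" --pt "0.06 0.1 0.02 14 0.012" --pt "0.08 0.135 0.02 21 0.012" --pt "0.1 0.168 0.02 28 0.012" --pt "0.12 0.2 0.02 35 0.012" --pt "0.14 0.233 0.02 42 0.012" --pt "0.16 0.266 0.02 48 0.012" --pt "0.18 0.3 0.02 54 0.012" --pt "0.2 0.333 0.02 60 0.012" --pt "0.22 0.366 0.02 66.9 0.012" --pt "0.24 0.4 0.02 66.9 0.012" --pt "0.26 0.433 0.02 66.9 0.012" --pt "0.28 0.466 0.02 66.9 0.012" --pt "0.303 0.504 0.02 66.9 0.012" --pt "0.303 0.504 0.02 66.9 0.012" --pt "0.303 0.504 0.0 66.9 0.012" --pt "0.303 0.504 -0.03 66.9 0.012" --pt "0.303 0.504 -0.073 66.9 0.012" --pt "0.303 0.504 -0.073 66.9 0.012" --pt "0.303 0.504 -0.073 66.9 0.012"

```text
time_s: 2.02
ee_pos: [0.5033, -0.0873, 0.1317]
eef_rot: [-0.482, 0.52, -0.517, 0.48]
force: [1.1, -0.2, 0.9]
width: 0.0117
```

Run:
```python
from h import *
s=st();p=s['ee_pos'];print((tcp(0,(.004,.12),.008)-p).round(4))
a=shot('scene');b=shot('top')
x=np.hstack([cv2.resize(c['frame'][v:v+150,u:u+130][:,:,::-1],None,fx=3,fy=3,interpolation=2) for c,u,v in((a,170,80),(b,180,170))])
cv2.imwrite('pics/c1.png',x)
```

```text
t 2.0167 p [ 0.5033 -0.0873  0.1317] jaw -4.29 F [ 1.07 -0.22  0.91] w 0.0117
[0.003  0.0249 0.0003]
```

View pics/c1.png

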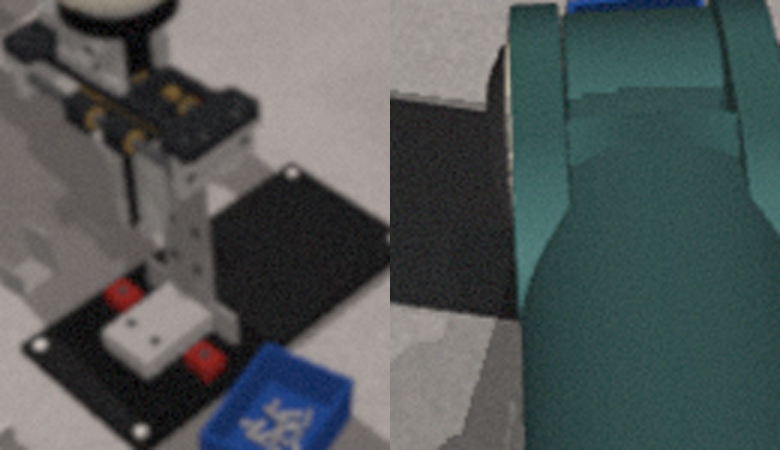

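The scene view shows the hand in front of the upright, with fingers around crop (135,200). The arm blocks the top view. I'll check that the tip projection agrees.

Run:
```python
from h import *
s=st();p=s['ee_pos'];a=shot('scene')
m=R.from_quat(s['eef_rot']).as_matrix()
f=lambda q:((proj(a,q)-[170,80])*3).round()
print('tip',f(p),'f1',f(p+m[:,2]*.012),'f2',f(p-m[:,2]*.012))
print('upright top',f(tcp(0,(.004,.17),0,y=-.025)),f(tcp(0,(.004,.17),0,y=.025)),'toe',f(tcp(0,(.076,.02),0)), 'tooly',m[:,1])
```

```text
t 2.1167 p [ 0.5051 -0.0877  0.1342] jaw -4.32 F [ 1.27 -0.97 -0.4 ] w 0.012
tip [146. 224.] f1 [157. 232.] f2 [135. 217.]
upright top [148. 136.] [198. 166.] toe [121. 345.] tooly [ 1.25380608e-03 -2.56537207e-04 -9.99999181e-01]
```

>>> send_rows --pt "0.003 0.006 -0.002 0 0.012" --pt "0.004 0.012 -0.002 0 0.012" --pt "0.004 0.017 -0.002 0 0.012" --pt "0.004 0.02 -0.002 0 0.012" --pt "0.004 0.022 -0.002 0 0.012" --pt "0.004 0.024 -0.002 0 0.012" --pt "0.004 0.026 -0.002 0 0.012" --pt "0.004 0.028 -0.002 0 0.012" --pt "0.004 0.03 -0.002 0 0.012" --pt "0.005 0.032 -0.002 0 0.012" --pt "0.005 0.034 -0.002 0 0.012" --pt "0.005 0.036 -0.002 0 0.012" --pt "0.005 0.038 -0.003 0 0.012" --pt "0.005 0.04 -0.003 0 0.012" --pt "0.005 0.042 -0.003 0 0.012" --pt "0.005 0.044 -0.003 0 0.012" --pt "0.006 0.046 -0.003 0 0.012" --pt "0.006 0.048 -0.004 0 0.012" --pt "0.006 0.049 -0.004 0 0.012" --pt "0.006 0.05 -0.004 0 0.012"

```text
time_s: 3.83
ee_pos: [0.5114, -0.0376, 0.1304]
eef_rot: [0.48, -0.518, 0.519, -0.481]
force: [0.5, -1.4, -0.6]
width: 0.0124
```

Run:
```python
from h import *
s=st();p=s['ee_pos'];a=shot('scene')
print((p-tcp(0,(.004,.12),.008)).round(4))
x=cv2.resize(a['frame'][90:240,160:320][:,:,::-1],None,fx=4,fy=4,interpolation=2)
cv2.imwrite('pics/c2.png',x)
f=lambda q:((proj(a,q)-[160,90])*4).round()
for th in(8,12,16,20):print(th,'toe',f(tcp(th,(.076,.02),0)),f(tcp(th,(.076,0.02),0,y=-.025)),f(tcp(th,(.076,0.02),0,y=.025)),'heelear',f(tcp(th,(.004,.03),0,y=.05)),f(tcp(th,(.004,.03),0,y=-.05)))
```

```text
t 3.8333 p [ 0.5114 -0.0376  0.1304] jaw -4.32 F [ 0.45 -1.35 -0.58] w 0.0124
[ 0.0052  0.0248 -0.0016]
8 toe [204. 405.] [175. 384.] [234. 427.] heelear [352. 379.] [234. 299.]
12 toe [206. 397.] [177. 376.] [236. 419.] heelear [355. 377.] [237. 297.]
16 toe [208. 389.] [179. 368.] [238. 411.] heelear [357. 375.] [239. 295.]
20 toe [211. 381.] [182. 360.] [241. 403.] heelear [359. 374.] [242. 294.]
```

View pics/c2.png

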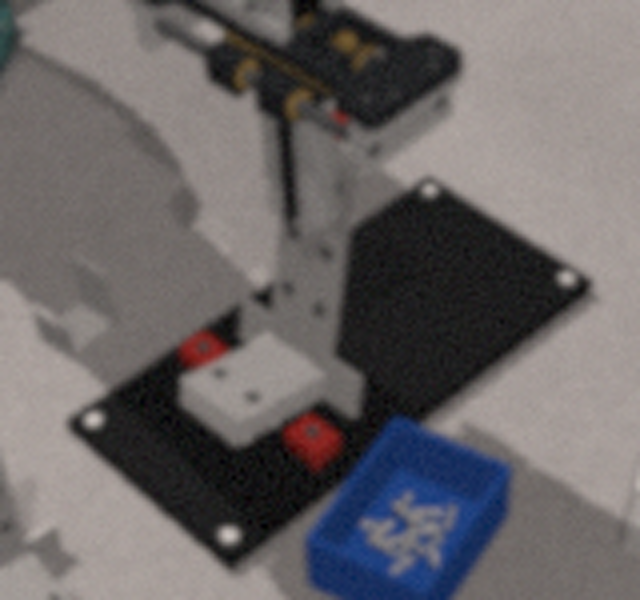

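Lean is about 10° (toe edge at crop (180,385)–(238,420), which matches the prediction). Continuing to about 30°.

>>> send_rows --pt "0.0 0.002 0.0 0 0.012" --pt "0.0 0.004 -0.001 0 0.012" --pt "0.0 0.006 -0.001 0 0.012" --pt "0.001 0.008 -0.002 0 0.012" --pt "0.001 0.01 -0.002 0 0.012" --pt "0.001 0.012 -0.003 0 0.012" --pt "0.001 0.014 -0.004 0 0.012" --pt "0.001 0.016 -0.004 0 0.012" --pt "0.001 0.018 -0.005 0 0.012" --pt "0.001 0.02 -0.006 0 0.012" --pt "0.002 0.022 -0.006 0 0.012" --pt "0.002 0.024 -0.007 0 0.012" --pt "0.002 0.026 -0.008 0 0.012" --pt "0.002 0.028 -0.009 0 0.012" --pt "0.002 0.03 -0.01 0 0.012" --pt "0.002 0.032 -0.011 0 0.012" --pt "0.003 0.034 -0.011 0 0.012" --pt "0.003 0.0355 -0.012 0 0.012" --pt "0.003 0.037 -0.012 0 0.012" --pt "0.003 0.0375 -0.0125 0 0.012"

```text
time_s: 5.55
ee_pos: [0.5144, 0.0003, 0.1179]
eef_rot: [0.48, -0.518, 0.519, -0.481]
force: [0.0, 0.8, -0.1]
width: 0.0117
```

Run:
```python
from h import *
s=st();p=s['ee_pos'];a=shot('scene')
x=cv2.resize(a['frame'][90:240,160:320][:,:,::-1],None,fx=4,fy=4,interpolation=2)
cv2.imwrite('pics/c3.png',x)
f=lambda q:((proj(a,q)-[160,90])*4).round()
for th in(26,28,30,32,34):print(th,f(tcp(th,(.076,0.02),0,y=-.025)),f(tcp(th,(.076,0.02),0,y=.025)),'ear',f(tcp(th,(.004,.03),0,y=.05)),f(tcp(th,(.004,.03),0,y=-.05)))
```

```text
t 5.55 p [5.144e-01 3.000e-04 1.179e-01] jaw -4.3 F [ 0.01  0.84 -0.07] w 0.0117
26 [187. 347.] [247. 390.] ear [363. 372.] [245. 292.]
28 [189. 343.] [249. 386.] ear [364. 371.] [247. 292.]
30 [191. 339.] [251. 382.] ear [365. 371.] [248. 292.]
32 [193. 335.] [253. 377.] ear [366. 370.] [249. 291.]
34 [195. 331.] [255. 373.] ear [368. 370.] [250. 291.]
```

View pics/c3.png

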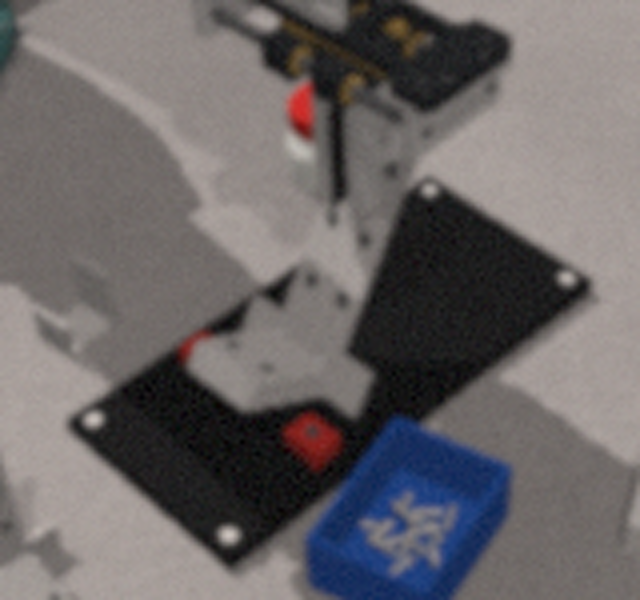

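Lean is about 29–30°, as the kinematics predict. Next I slide the tips down the upright towards the inner corner.

>>> send_rows --pt "0.0 -0.002 -0.004 0 0.012" --pt "-0.0003 -0.0043 -0.0075 0 0.012" --pt "-0.0005 -0.0064 -0.0113 0 0.012" --pt "-0.0006 -0.0086 -0.0151 0 0.012" --pt "-0.0008 -0.0107 -0.0189 0 0.012" --pt "-0.001 -0.0128 -0.0227 0 0.012" --pt "-0.0011 -0.015 -0.0264 0 0.012" --pt "-0.0013 -0.0171 -0.0302 0 0.012" --pt "-0.0014 -0.0193 -0.034 0 0.012" --pt "-0.0016 -0.0214 -0.0378 0 0.012" --pt "-0.0018 -0.0235 -0.0415 0 0.012" --pt "-0.0019 -0.0257 -0.0453 0 0.012" --pt "-0.0021 -0.0278 -0.0491 0 0.012" --pt "-0.0022 -0.03 -0.0529 0 0.012" --pt "-0.0024 -0.0321 -0.0566 0 0.012" --pt "-0.0026 -0.0342 -0.0604 0 0.012" --pt "-0.0028 -0.0364 -0.0642 0 0.012" --pt "-0.003 -0.0385 -0.068 0 0.012" --pt "-0.0032 -0.0407 -0.0717 0 0.012" --pt "-0.0032 -0.0428 -0.0755 0 0.012"

```text
time_s: 7.27
ee_pos: [0.5111, -0.0428, 0.042]
eef_rot: [0.48, -0.518, 0.519, -0.481]
force: [-0.2, -0.4, 1.0]
width: 0.0115
```

Run:
```python
from h import *
s=st();p=s['ee_pos'];a=shot('scene')
x=cv2.resize(a['frame'][90:240,160:320][:,:,::-1],None,fx=4,fy=4,interpolation=2)
cv2.imwrite('pics/c4.png',x)
f=lambda q:((proj(a,q)-[160,90])*4).round()
print(f(p))
for th in(30,40):print(th,f(tcp(th,(.076,0.02),0,y=-.025)),f(tcp(th,(.076,0.02),0,y=.025)),'top',f(tcp(th,(.004,.17),0,y=.025)),f(tcp(th,(.004,.17),0,y=-.025)))
```

```text
t 7.2667 p [ 0.5111 -0.0428  0.042 ] jaw -4.3 F [-0.25 -0.43  1.05] w 0.0115
[305. 334.]
30 [191. 339.] [251. 382.] top [412. 135.] [348.  98.]
40 [202. 319.] [263. 361.] top [441. 137.] [377. 101.]
```

View pics/c4.png

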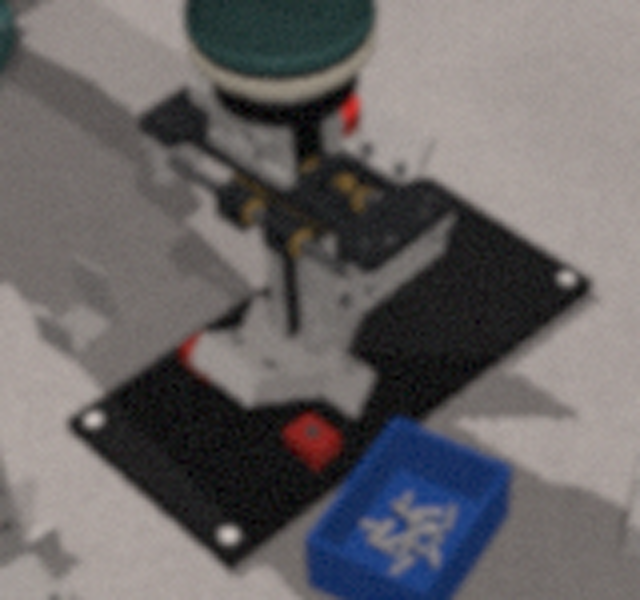

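The tips are on the upright just above the foot, and the lean has held at about 31–33°. Creeping into the corner.

>>> send_rows --pt "0.0 -0.0005 -0.001 0 0.012" --pt "0.0 -0.001 -0.002 0 0.012" --pt "0.0 -0.0015 -0.003 0 0.012" --pt "0.0 -0.002 -0.0035 0 0.012" --pt "0.0 -0.0023 -0.004 0 0.012" --pt "0.0 -0.0023 -0.004 0 0.012"

```text
time_s: 7.82
ee_pos: [0.511, -0.0455, 0.038]
eef_rot: [0.481, -0.518, 0.519, -0.481]
force: [-5.5, -0.3, 15.7]
width: 0.0118
```

>>> send_rows --pt "0.0 -0.0004 -0.001 0 0.012" --pt "0.0 -0.001 -0.002 0 0.012" --pt "0.0 -0.001 -0.002 0 0.012" --pt "0.0 -0.001 -0.002 0 0.012"

```text
time_s: 8.15
ee_pos: [0.5111, -0.0465, 0.0373]
eef_rot: [0.481, -0.517, 0.519, -0.481]
force: [-12.7, 0.1, 33.2]
width: 0.012
```

Contact with the foot is confirmed, and the effective finger width of about 16.6 mm matches. Backing off slightly, then pushing past balance with the tips nested in the corner.

>>> send_rows --pt "0.0 0.0007 0.0012 0 0.012" --pt "0.0 0.0014 0.0025 0 0.012" --pt "0.0 0.002 0.0025 0 0.012" --pt "0.0 0.0025 0.0025 0 0.012" --pt "0.0 0.003 0.0024 0 0.012" --pt "0.0 0.0035 0.0024 0 0.012" --pt "0.0 0.004 0.0024 0 0.012" --pt "0.0 0.0045 0.0023 0 0.012" --pt "0.0 0.005 0.0022 0 0.012" --pt "0.0 0.0055 0.0021 0 0.012" --pt "0.0 0.006 0.002 0 0.012" --pt "0.0 0.0065 0.002 0 0.012" --pt "0.0 0.007 0.0019 0 0.012" --pt "0.0 0.0075 0.0018 0 0.012" --pt "0.0 0.0075 0.0018 0 0.012" --pt "0.0 0.0075 0.0018 0 0.012"

```text
time_s: 9.48
ee_pos: [0.5112, -0.0389, 0.0392]
eef_rot: [0.481, -0.517, 0.519, -0.481]
force: [1.0, 1.0, 1.0]
width: 0.012
```

Run:
```python
from h import *
s=st();p=s['ee_pos'];a=shot('scene')
x=cv2.resize(a['frame'][90:240,160:320][:,:,::-1],None,fx=4,fy=4,interpolation=2)
cv2.imwrite('pics/c5.png',x)
f=lambda q:((proj(a,q)-[160,90])*4).round()
for th in(30,36,42,48):print(th,f(tcp(th,(.076,0.02),0,y=-.025)),f(tcp(th,(.076,0.02),0,y=.025)),f(tcp(th,(.076,0.0),0,y=.025)))
```

```text
t 9.4833 p [ 0.5112 -0.0389  0.0392] jaw -4.31 F [0.96 0.97 0.99] w 0.012
30 [191. 339.] [251. 382.] [241. 412.]
36 [198. 327.] [258. 369.] [245. 400.]
42 [205. 315.] [266. 357.] [251. 388.]
48 [213. 303.] [274. 345.] [257. 375.]
```

View pics/c5.png

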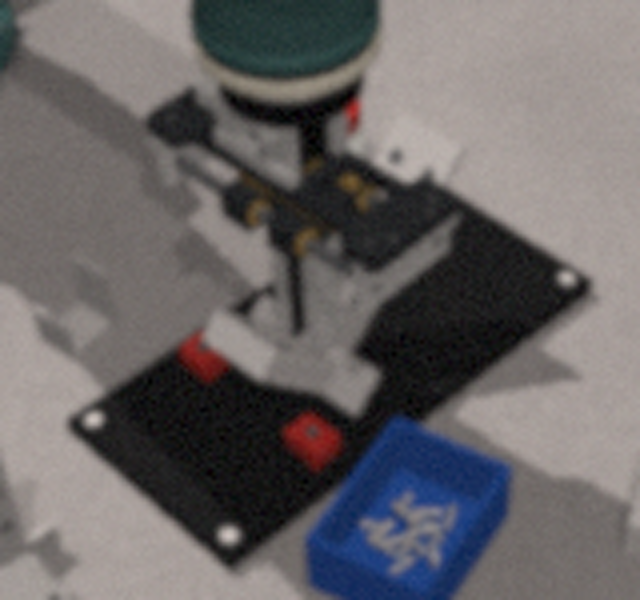

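The bracket has passed balance and leans about 45°, held in the corner (toe edge at about (210,312)–(272,350)). Next I slide it, still leaning, towards the stop blocks so that its heel is pinned before lowering.

>>> send_rows --pt "-0.0001 -0.0008 0 0 0.012" --pt "-0.0002 -0.0018 0 0 0.012" --pt "-0.0003 -0.0028 0 -0.4 0.012" --pt "-0.0004 -0.0038 0 -0.8 0.012" --pt "-0.0006 -0.0048 0 -1.2 0.012" --pt "-0.0007 -0.0058 0 -1.6 0.012" --pt "-0.0008 -0.0068 0 -2 0.012" --pt "-0.001 -0.0078 0 -2.4 0.012" --pt "-0.0011 -0.0088 0 -2.7 0.012" --pt "-0.0012 -0.0098 0 -2.7 0.012" --pt "-0.0013 -0.0108 0 -2.7 0.012" --pt "-0.0014 -0.0118 0 -2.7 0.012" --pt "-0.0016 -0.0128 0 -2.7 0.012" --pt "-0.0017 -0.0138 0 -2.7 0.012" --pt "-0.0018 -0.0148 0 -2.7 0.012" --pt "-0.0019 -0.0158 0 -2.7 0.012" --pt "-0.0021 -0.0168 0 -2.7 0.012" --pt "-0.0022 -0.0178 0 -2.7 0.012" --pt "-0.0022 -0.018 0 -2.7 0.012" --pt "-0.0022 -0.018 0 -2.7 0.012"

```text
time_s: 11.2
ee_pos: [0.5088, -0.0568, 0.039]
eef_rot: [0.468, -0.529, 0.531, -0.469]
force: [0.8, -1.1, -0.6]
width: 0.0118
```

Run:
```python
from h import *
s=st();p=s['ee_pos'];a=shot('scene')
x=cv2.resize(a['frame'][90:240,160:320][:,:,::-1],None,fx=4,fy=4,interpolation=2)
cv2.imwrite('pics/c6.png',x)
f=lambda q:((proj(a,q)-[160,90])*4).round()
for th in(36,42,48):print(th,f(tcp(th,(.076,0.02),0,y=-.025,heel=(-.007,0))),f(tcp(th,(.076,0.02),0,heel=(-.007,0),y=.025)),f(tcp(th,(.076,0.0),0,y=.025,heel=(-.007,0))))
```

```text
t 11.2 p [ 0.5088 -0.0568  0.039 ] jaw -7.01 F [ 0.78 -1.05 -0.63] w 0.0118
36 [173. 342.] [234. 385.] [221. 416.]
42 [181. 330.] [241. 373.] [227. 404.]
48 [189. 319.] [250. 361.] [233. 392.]
```

View pics/c6.png

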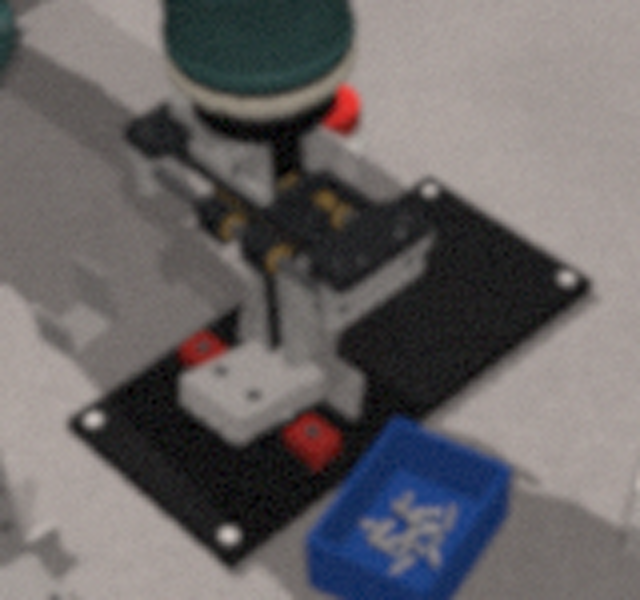

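The bracket did not slide. It tipped back with the hand and now leans about 10–14° against the hand, supported, with its heel unmoved. I'll let it back to standing slowly, go round, push it to the blocks from behind, then repeat the tip with the heel at the stops.

>>> send_rows --pt "-0.0002 -0.002 0.001 0 0.012" --pt "-0.0004 -0.004 0.001 0 0.012" --pt "-0.0006 -0.006 0.002 0 0.012" --pt "-0.0008 -0.008 0.002 0 0.012" --pt "-0.001 -0.01 0.003 0 0.012" --pt "-0.0012 -0.012 0.003 0 0.012" --pt "-0.0014 -0.014 0.004 0 0.012" --pt "-0.0016 -0.016 0.004 0 0.012" --pt "-0.0018 -0.018 0.005 0 0.012" --pt "-0.002 -0.02 0.005 0 0.012" --pt "-0.0022 -0.022 0.006 0 0.012" --pt "-0.0024 -0.024 0.006 0 0.012" --pt "-0.0026 -0.026 0.007 0 0.012" --pt "-0.0028 -0.028 0.007 0 0.012" --pt "-0.003 -0.03 0.008 0 0.012" --pt "-0.0032 -0.032 0.008 0 0.012" --pt "-0.0034 -0.034 0.009 0 0.012" --pt "-0.0036 -0.036 0.009 0 0.012" --pt "-0.0038 -0.038 0.01 0 0.012" --pt "-0.004 -0.04 0.01 0 0.012"

```text
time_s: 12.92
ee_pos: [0.5049, -0.0969, 0.0492]
eef_rot: [0.468, -0.529, 0.531, -0.469]
force: [1.2, 0.9, -0.1]
width: 0.0121
```

>>> send_rows --pt "-0.0002 -0.002 0 0 0.012" --pt "-0.0004 -0.004 0.0 0 0.012" --pt "-0.0006 -0.006 0.001 0 0.012" --pt "-0.0008 -0.008 0.002 0 0.012" --pt "-0.001 -0.01 0.003 0 0.012" --pt "-0.0012 -0.012 0.006 0 0.012" --pt "-0.0012 -0.012 0.02 0 0.012" --pt "-0.0012 -0.012 0.05 0 0.012" --pt "-0.0012 -0.012 0.09 0 0.012" --pt "-0.0012 -0.012 0.13 0 0.012" --pt "-0.0012 -0.012 0.17 0 0.012" --pt "-0.0012 -0.012 0.175 0 0.012" --pt "-0.0012 -0.012 0.175 0 0.012"

```text
time_s: 14.0
ee_pos: [0.5049, -0.1093, 0.2269]
eef_rot: [0.468, -0.527, 0.532, -0.469]
force: [0.3, 0.7, -1.0]
width: 0.0121
```

Run:
```python
from h import *
s=st();p=s['ee_pos'];a=shot('scene')
f=lambda q:((proj(a,q)-[160,90])*4).round()
for th in(0,10):print(th,'toe',f(tcp(th,(.076,0.02),0,y=-.025)),f(tcp(th,(.076,0.02),0,y=.025)))
# white pixels of the foot: bounding of light mask near it
g=cv2.cvtColor(a['frame'],cv2.COLOR_RGB2GRAY)
m=np.uint8((g[170:210,195:245]>150));ys,xs=np.nonzero(m)
print(len(xs),'left',(xs.min()+35)*4,'low',(ys.max()+80)*4)
cv2.imwrite('pics/c7.png',cv2.resize(a['frame'][90:240,160:320][:,:,::-1],None,fx=4,fy=4,interpolation=2))
```

```text
t 14.0 p [ 0.5049 -0.1093  0.2269] jaw -7.02 F [ 0.28  0.72 -1.02] w 0.0121
0 toe [172. 399.] [231. 442.]
10 toe [176. 380.] [235. 423.]
304 left 188 low 436
```

View pics/c7.png

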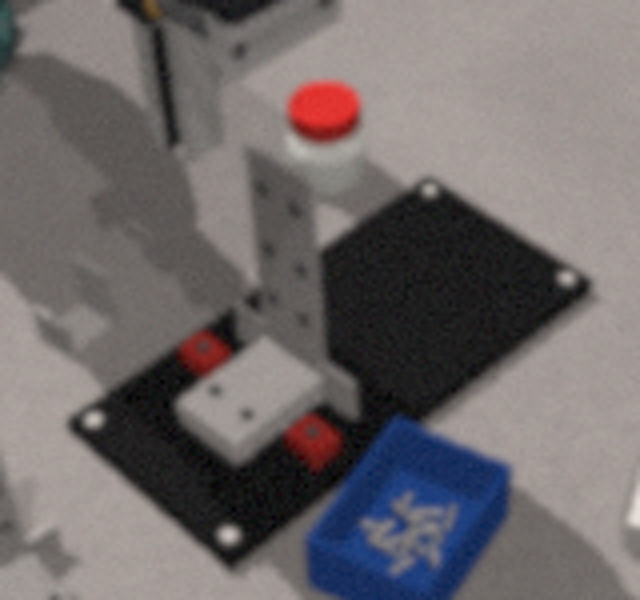

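The bracket stands again, upright and unharmed, with its toe edge at (176,405)–(237,443) in the crop. All 12 picture views are used, so from here I check numerically. Going over to its back.

>>> send_rows --pt "0.003 0.03 0 0 0.012" --pt "0.006 0.06 0 0 0.012" --pt "0.008 0.091 0 0 0.012" --pt "0.008 0.091 0 0 0.012" --pt "0.008 0.091 -0.01 0 0.012" --pt "0.008 0.091 -0.04 0 0.012" --pt "0.008 0.091 -0.08 0 0.012" --pt "0.008 0.091 -0.12 0 0.012" --pt "0.008 0.091 -0.137 0 0.012" --pt "0.008 0.091 -0.137 0 0.012" --pt "0.008 0.09 -0.137 0 0.012" --pt "0.0075 0.087 -0.137 0 0.012" --pt "0.007 0.083 -0.137 0 0.012" --pt "0.0065 0.079 -0.137 0 0.012" --pt "0.006 0.076 -0.137 0 0.012" --pt "0.006 0.074 -0.137 0 0.012" --pt "0.0058 0.072 -0.137 0 0.012" --pt "0.0055 0.07 -0.137 0 0.012" --pt "0.0053 0.068 -0.137 0 0.012" --pt "0.005 0.066 -0.137 0 0.012"

```text
time_s: 15.72
ee_pos: [0.5092, -0.0429, 0.088]
eef_rot: [0.468, -0.528, 0.531, -0.469]
force: [1.9, 5.2, 2.1]
width: 0.0123
```

>>> send_rows --pt "-0.0001 -0.001 0 0 0.012" --pt "-0.0002 -0.002 0 0 0.012" --pt "-0.0004 -0.003 0 0 0.012" --pt "-0.0005 -0.004 0 0 0.012" --pt "-0.0006 -0.005 0 0 0.012" --pt "-0.0007 -0.006 0 0 0.012" --pt "-0.0009 -0.007 0 0 0.012" --pt "-0.001 -0.008 0 0 0.012"

```text
time_s: 16.38
ee_pos: [0.5081, -0.0511, 0.088]
eef_rot: [0.468, -0.528, 0.531, -0.469]
force: [-0.0, 2.4, -0.4]
width: 0.0123
```

```bash
cat >> h.py <<'E'
def ears():
    # measure bright steel foot-top corners in scene (crop coords *4) by polygon of light mask on plate
    a=shot('scene');g=cv2.cvtColor(a['frame'],cv2.COLOR_RGB2GRAY);return a,g
E
python3 - <<'E'
from h import *
s=st();p=s['ee_pos'];a=shot('scene');g=cv2.cvtColor(a['frame'],cv2.COLOR_RGB2GRAY);np.save('g1.npy',g)
# toe front: foot/plate boundary along image lines following foot direction: print toe-left & lowest of light blob
m=np.uint8(g[165:215,195:250]>120);hs=cv2.cvtColor(a['frame'],cv2.COLOR_RGB2HSV)[165:215,195:250,1];m&=np.uint8(hs<60)
n,l,stt,ce=cv2.connectedComponentsWithStats(m);i=1+np.argmax(stt[1:,4]);print(stt[i],ce[i])
for r in g[165:210:3,195:250]:print(' '.join('%3d'%v for v in r[::2]))
E
```

```text
t 16.3833 p [ 0.5081 -0.0511  0.088 ] jaw -6.99 F [-0.    2.37 -0.43] w 0.0123
[  7  11  35  28 524] [24.1889313  24.33587786]
115 109 110 112 109 110 108 110 110 109 105 108  83  67  70  80  90  92  89  93  90  41  33  21  24  32  30  20
112 111 112 109 111 110 112 107 110 101  92 106 101  65  84  86  88  92  91  93  97  54  26  30  28  29  21  29
106 107 114 106 109 109 109  98  72  33  36  83  96 106  96  94  92  86  71  80  92  60  25  29  29  28  29  30
109 107 112 105 107  99  80  70  65  41  29  69  87  94  96  88  89  89  91  88  92  72  22  27  27  22  31  35
107 105 110  88  61  54  66  70  65  68  60  49  92 140 150 133 106  90  94  94  96  77  25  22  32  26  35  33
107  87  44  22  20  22  41  51  61  63  97 144 154 155 158 158 154 135 107  95  94  79  33   0  21  26  35  34
 45  23  25  16  17  21  25  45  87 148 156 158 155 159 160 160 156 159 157 137 108 110 104  61  27  22  29  33
 18   7  16  19  24  36  84 134 150 162 157 157 157 155 160 155 156 157 157 157 143 111  97 109 108  58  16  26
 18  18  25  37  89 144 154 113 108 150 155 155 155 160 159 159 156 151 155 132 123 103  90  93  96  87  32  20
 18  18  31 110 155 160 156 159 157 158 158 157 159 159 155 159 154 132 121 115  99  57  59  82  95  85  35  15
 22  26  25  79 115 142 163 158 161 157 149 103 109 147 155 132 119 114 100  67  66  69  56  48  59  77  31  22
 23  24  23  36  70 100 115 145 158 159 155 156 153 138 120 116  97  64  56  60  63  62  63  65  56  31  20  20
 21  30  19  20  10  31  76 102 122 145 154 138 123 116 101  70  26  14  23  39  48  63  61  59  49  28  15  14
 31  31  29  26  19  17   9  48  80 105 116 116 103  73  31  15  16  28   9  25  30  39  52  45  37  14  25  29
 31  30  34  30  23  19  16  11  15  45  75  68  33  20  20   9  22  22  23  16  19  27  32  23  26   5  25  46
```

The bracket is sliding with 2–5 N. Continuing to the blocks, feeling for the stop.

>>> send_rows --pt "-0.0001 -0.001 0 0 0.012" --pt "-0.0002 -0.002 0 0 0.012" --pt "-0.0004 -0.003 0 0 0.012" --pt "-0.0005 -0.004 0 0 0.012" --pt "-0.0006 -0.005 0 0 0.012" --pt "-0.0007 -0.006 0 0 0.012" --pt "-0.0009 -0.007 0 0 0.012" --pt "-0.001 -0.008 0 0 0.012"

```text
time_s: 17.1
ee_pos: [0.507, -0.0594, 0.0879]
eef_rot: [0.468, -0.528, 0.531, -0.469]
force: [1.0, 2.2, -0.2]
width: 0.0116
```

>>> send_rows --pt "-0.0001 -0.0005 0 0 0.012" --pt "-0.0001 -0.001 0 0 0.012" --pt "-0.0001 -0.001 0 0 0.012"

```text
time_s: 17.35
ee_pos: [0.5068, -0.0606, 0.0879]
eef_rot: [0.468, -0.528, 0.531, -0.469]
force: [0.7, 2.9, -0.8]
width: 0.0121
```

>>> send_rows --pt "-0.0001 -0.0005 0 0 0.012" --pt "-0.0001 -0.001 0 0 0.012" --pt "-0.0001 -0.001 0 0 0.012"

```text
time_s: 17.6
ee_pos: [0.5067, -0.0617, 0.0879]
eef_rot: [0.468, -0.528, 0.531, -0.469]
force: [0.4, 3.2, -0.5]
width: 0.0122
```

>>> send_rows --pt "-0.0001 -0.0005 0 0 0.012" --pt "-0.0001 -0.001 0 0 0.012" --pt "-0.0001 -0.001 0 0 0.012"

```text
time_s: 17.85
ee_pos: [0.5067, -0.0621, 0.088]
eef_rot: [0.468, -0.528, 0.531, -0.469]
force: [-0.6, 6.8, 2.3]
width: 0.0118
```

```bash
cat >> h.py <<'E'
def foot():
    a=shot('scene');g=cv2.cvtColor(a['frame'],cv2.COLOR_RGB2GRAY)
    m=np.uint8(g>135);m[:170]=0;m[225:]=0;m[:,:185]=0;m[:,240:]=0
    n,l,s,c=cv2.connectedComponentsWithStats(m);i=1+np.argmax(s[1:,4])
    q=cv2.minAreaRect(np.argwhere(l==i)[:,::-1].astype(np.float32))
    print('foot blob',s[i],c[i].round(2)); return a,c[i]
E
python3 - <<'E'
from h import *
s=st();a,c=foot();print(onz(a,*c,.032).round(4),'fixture M',(FR.T@(onz(a,*c,.032)[:2]-FT)).round(4))
# red blocks in scene
f=a['frame'];hsv=cv2.cvtColor(f,cv2.COLOR_RGB2HSV)
red=cv2.inRange(hsv,(0,150,60),(8,255,255))|cv2.inRange(hsv,(172,150,60),(180,255,255))
n,l,stt,ce=cv2.connectedComponentsWithStats(red)
for i in range(1,n):
    if stt[i,4]>10 and 150<ce[i][1]<230: print(stt[i],ce[i].round(1),(FR.T@(onz(a,*ce[i],.022)[:2]-FT)).round(4))
g=cv2.cvtColor(f,cv2.COLOR_RGB2GRAY);g0=np.load('g1.npy')
m=np.uint8(g0>135);m[:170]=0;m[225:]=0;m[:,:185]=0;m[:,240:]=0
ys,xs=np.nonzero(m);print('before',xs.mean(),ys.mean(),len(xs),(FR.T@(onz(a,xs.mean(),ys.mean(),.032)[:2]-FT)).round(4))
E
```

```text
t 17.85 p [ 0.5067 -0.0621  0.088 ] jaw -6.99 F [-0.59  6.81  2.29] w 0.0118
foot blob [199 178  34  28 459] [215.41 191.35]
[ 0.5032 -0.1104  0.032 ] fixture M [0.0352 0.0039]
[205 173  11  10  65] [209.7 178. ] [ 0.0111 -0.0468]
[231 194  15  14 116] [237.8 200.3] [0.0116 0.0552]
before 210.20679468242244 198.9837518463811 677 [0.0592 0.0132]
```

Force jumped to 6.8 N, so the ears are on the blocks, and the image agrees (heel about 3–4 mm from the stop plane, as expected for a standing bracket). Going back over to the front.

>>> send_rows --pt "0.0005 0.004 0 0 0.012" --pt "0.001 0.01 0 0 0.012" --pt "0.002 0.0165 0 0 0.012" --pt "0.002 0.0165 0.02 0 0.012" --pt "0.002 0.0165 0.06 0 0.012" --pt "0.002 0.0165 0.1 0 0.012" --pt "0.002 0.0165 0.137 0 0.012" --pt "0.002 0.0165 0.137 0 0.012" --pt "0.001 0.0 0.137 0 0.012" --pt "-0.002 -0.03 0.137 0 0.012" --pt "-0.005 -0.04 0.137 0 0.012" --pt "-0.005 -0.04 0.137 0 0.012" --pt "-0.005 -0.04 0.12 0 0.012" --pt "-0.005 -0.04 0.08 0 0.012" --pt "-0.005 -0.04 0.044 0 0.012" --pt "-0.005 -0.04 0.044 0 0.012" --pt "-0.005 -0.04 0.044 0 0.012"

```text
time_s: 19.32
ee_pos: [0.5012, -0.1009, 0.1317]
eef_rot: [0.469, -0.529, 0.53, -0.469]
force: [0.9, -0.9, -0.1]
width: 0.0118
```

```bash
cat >> h.py <<'E'
H2=np.array([.5057,-.0703])
def pos(X,z): return np.array([*(H2+X*np.array([-.122,-.9925])),z])
def push(th,s,w=.0166):
    t=np.radians(th);return pos(.004*np.cos(t)-s*np.sin(t)+w/2,.012+.004*np.sin(t)+s*np.cos(t))
def hold(th,tt,w=.0166):
    t=np.radians(th);return pos(tt*np.cos(t)-.02*np.sin(t)-w/2,.012+tt*np.sin(t)+.02*np.cos(t))
E
python3 - <<'E'
from h import *
s=st();foot();p=s['ee_pos']
for th in(0,10,20,30,32):print(th,(push(th,.12)-p).round(4))
E
```

```text
t 19.3167 p [ 0.5012 -0.1009  0.1317] jaw -6.93 F [ 0.87 -0.87 -0.12] w 0.0118
foot blob [199 179  34  26 441] [215.67 191.5 ]
0 [0.003  0.0184 0.0003]
10 [ 0.0055  0.0391 -0.0009]
20 [ 0.008   0.0594 -0.0056]
30 [ 0.0104  0.0785 -0.0138]
32 [ 0.0108  0.0821 -0.0158]
```

>>> send_rows --pt "0.001 0.005 0 0 0.012" --pt "0.002 0.01 0 0 0.012" --pt "0.002 0.014 0 0 0.012" --pt "0.003 0.017 0 0 0.012" --pt "0.003 0.019 0 0 0.012" --pt "0.003 0.021 0 0 0.012" --pt "0.0035 0.023 0 0 0.012" --pt "0.0035 0.025 0 0 0.012" --pt "0.004 0.027 0 0 0.012" --pt "0.004 0.029 0 0 0.012" --pt "0.0045 0.031 0 0 0.012" --pt "0.0045 0.033 -0.0005 0 0.012" --pt "0.005 0.035 -0.0005 0 0.012" --pt "0.005 0.037 -0.001 0 0.012" --pt "0.0055 0.039 -0.001 0 0.012" --pt "0.006 0.041 -0.001 0 0.012" --pt "0.006 0.043 -0.0015 0 0.012" --pt "0.0065 0.045 -0.002 0 0.012" --pt "0.0065 0.047 -0.0025 0 0.012" --pt "0.007 0.049 -0.003 0 0.012"

```text
time_s: 21.03
ee_pos: [0.5094, -0.052, 0.1302]
eef_rot: [0.468, -0.528, 0.531, -0.47]
force: [0.3, -0.3, 1.5]
width: 0.0119
```

>>> send_rows --pt "0.0002 0.002 -0.0005 0 0.012" --pt "0.0005 0.004 -0.001 0 0.012" --pt "0.0007 0.006 -0.0015 0 0.012" --pt "0.001 0.008 -0.002 0 0.012" --pt "0.001 0.01 -0.0025 0 0.012" --pt "0.0015 0.012 -0.003 0 0.012" --pt "0.0015 0.014 -0.004 0 0.012" --pt "0.002 0.016 -0.0045 0 0.012" --pt "0.002 0.018 -0.0055 0 0.012" --pt "0.0025 0.02 -0.0065 0 0.012" --pt "0.0025 0.022 -0.0075 0 0.012" --pt "0.003 0.024 -0.0085 0 0.012" --pt "0.003 0.026 -0.009 0 0.012" --pt "0.0032 0.0275 -0.01 0 0.012" --pt "0.0034 0.029 -0.0105 0 0.012" --pt "0.0035 0.03 -0.011 0 0.012" --pt "0.0036 0.031 -0.0115 0 0.012" --pt "0.0036 0.0312 -0.0115 0 0.012"

```text
time_s: 22.53
ee_pos: [0.5129, -0.0207, 0.1186]
eef_rot: [0.468, -0.528, 0.531, -0.47]
force: [0.2, -0.5, -0.4]
width: 0.0119
```

Run:
```python
from h import *
s=st();p=s['ee_pos'];a=shot('scene');g=cv2.cvtColor(a['frame'],cv2.COLOR_RGB2GRAY)
for th in(28,30,32,34):print(th,(push(th,.12)-p).round(4))
print('slide end',(push(32,.034)-p).round(4))
# toe edge check: predicted pixels and profile along image vertical at mid of toe edge
e=np.array([.122,.9925])
def W(th,X,z,y): 
    t=np.radians(th);q=pos(X*np.cos(t)-z*np.sin(t),.012+X*np.sin(t)+z*np.cos(t));q[:2]+=np.array([.9925,-.122])*y;return q
for th in(0,25,30,35):print(th,'toe top L/R',proj(a,W(th,.076,.02,-.025)).round(1),proj(a,W(th,.076,.02,.025)).round(1),'toe bottom R',proj(a,W(th,.076,0,.025)).round(1),'L',proj(a,W(th,.076,0,-.025)).round(1))
for v in range(168,216,2):print(v,' '.join('%3d'%x for x in g[v,190:240:2]))
```

```text
t 22.5333 p [ 0.5129 -0.0207  0.1186] jaw -6.93 F [ 0.16 -0.52 -0.41] w 0.0119
28 [-0.0018 -0.0055  0.0012]
30 [-0.0013 -0.0018 -0.0007]
32 [-0.0009  0.0019 -0.0027]
34 [-0.0005  0.0054 -0.0049]
slide end [-0.0065 -0.0434 -0.0757]
0 toe top L/R [196.2 193.4] [210.  204.9] toe bottom R [210.9 210.3] L [197.3 198.9]
25 toe top L/R [199.7 181.2] [213.9 192.6] toe bottom R [211.8 199.8] L [197.9 188.3]
30 toe top L/R [201.  178.6] [215.2 190. ] toe bottom R [212.6 197.4] L [198.6 186. ]
35 toe top L/R [202.5 176.1] [216.7 187.4] toe bottom R [213.6 195. ] L [199.5 183.5]
168 106 110 112 113 110 113 107 104 110 113 104 109  92  78 102  85  51  29  90 118 116 118 122 119  88
170 109 111 107 111 111 112 109 109 109 111 103  80  50  68 118 118 101  75 108 121 120 122 118 115  87
172 109 113 107 106 111 110 105 111 101  93  70  36  32  92 114 118 120 110 117 119 120 122 124 119 117
174 112 112 110 108 107 109 108 105  90  70  64  61  61 109 121 118 121 119 116 121 120 115 120 122 122
176 107 111 108 108 114 104  95  74  64  67  63  79  93 109 121 126 131 122 120 119 119 123 117 121 122
178 10
[... 1269 characters left out ...]
  17  20  21  17  22  14  23  15  22  16  14  20  21  18  17  27  37  48  60
204  31  33  25  37  33  28  32  21  29  15  19  13  21  12  10  12  21  22  20  18  17  15  30  38  47
206  35  34  33  32  35  38  25  26  28  19   8   6  23  14  26  20  23   6  14  27  26  18  21  24  38
208  78  29  30  33  39  36  27  21  33  26  16  22  22  15  16  17  15  22  21  19  12  22  17  15  21
210 140  81  30  18  31  38  33  32  34  34  29  23  17  13  13   8  19   8  22  13  16  25   9  25  22
212 158 147  93  30  35  35  29  33  30  19  27  26  17  17  16  18   9  26  18  18  13  12  16  16  17
214 164 163 148 108  42  30  25  33  33  29  28  38  18  23  17  24  18  18  21  16  24  19  13  13  17
```

Lean is about 30°: the toe-bottom corners at px (200,187) and (214,198) match the prediction. Sliding down the upright again.

>>> send_rows --pt "-0.0002 -0.0018 -0.0038 0 0.012" --pt "-0.0005 -0.0043 -0.0076 0 0.012" --pt "-0.0008 -0.0065 -0.0114 0 0.012" --pt "-0.001 -0.0087 -0.0151 0 0.012" --pt "-0.0014 -0.0108 -0.0189 0 0.012" --pt "-0.0016 -0.013 -0.0227 0 0.012" --pt "-0.0019 -0.0152 -0.0265 0 0.012" --pt "-0.0022 -0.0174 -0.0303 0 0.012" --pt "-0.0025 -0.0195 -0.0341 0 0.012" --pt "-0.0027 -0.0217 -0.0378 0 0.012" --pt "-0.003 -0.0239 -0.0416 0 0.012" --pt "-0.0033 -0.026 -0.0454 0 0.012" --pt "-0.0035 -0.0282 -0.0492 0 0.012" --pt "-0.0038 -0.0304 -0.053 0 0.012" --pt "-0.0041 -0.0325 -0.0568 0 0.012" --pt "-0.0044 -0.0347 -0.0606 0 0.012" --pt "-0.0046 -0.0369 -0.0643 0 0.012" --pt "-0.0049 -0.0391 -0.0681 0 0.012" --pt "-0.0052 -0.0412 -0.0719 0 0.012" --pt "-0.0054 -0.0434 -0.0757 0 0.012"

```text
time_s: 24.25
ee_pos: [0.5075, -0.0643, 0.0426]
eef_rot: [0.468, -0.528, 0.531, -0.47]
force: [-0.8, -0.3, 1.4]
width: 0.0122
```

```bash
cat >> h.py <<'E'
def W(th,X,z,y): 
    t=np.radians(th);q=pos(X*np.cos(t)-z*np.sin(t),.012+X*np.sin(t)+z*np.cos(t));q[:2]+=np.array([.9925,-.122])*y;return q
def grid(u0=190,u1=250,v0=160,v1=216,st=2):
    a=shot('scene');g=cv2.cvtColor(a['frame'],cv2.COLOR_RGB2GRAY)
    print('    ',' '.join('%3d'%x for x in range(u0,u1,st)))
    for v in range(v0,v1,st):print(v,' ',' '.join('%3d'%x for x in g[v,u0:u1:st]))
    return a
E
python3 - <<'E'
from h import *
s=st();p=s['ee_pos'];a=grid(190,230,172,204)
for th in(28,32,36,40):print(th,'push',(push(th,.02+.0166*np.sin(np.radians(th))+.0012)-p).round(4),'toeb L/R',(proj(a,W(th,.076,0,-.025))+[1.3,.8]).round(1),(proj(a,W(th,.076,0,.025))+[1.3,.8]).round(1))
E
```

```text
t 24.25 p [ 0.5075 -0.0643  0.0426] jaw -6.93 F [-0.84 -0.3   1.41] w 0.0122
     190 192 194 196 198 200 202 204 206 208 210 212 214 216 218 220 222 224 226 228
172   109 112 107 109 111 110 112 113 107  98  72  37  30  90 119 106 105  68  43  94
174   111 109 110 109 111 110 106 108  88  73  65  60  56 108 120 112 107  86  31  86
176   107 108 108 113 107 107  94  76  59  69  75  79  88 113 125 122 118  87  42  91
178   110 112 108 108 104  83  73  85 108 112 109 114 128 133 133 132 127 103  89 101
180   111 113 107  98  70  52 116 141 136 132 113 101 127 134 132 135 133 131 130 122
182   112 107  89  52  22  73 134 144 139 134 131 132 137 135 134 137 134 135 134 126
184   104  67  37  28  29 103 139 139 141 138 140 140 135 136 133 130 135 133 136 133
186    53  32  21   6  25  92 136 137 141 143 140 137 136 134 111  99 125 133 131 130
188    26   8  12  22  20  40  93 133 142 141 140 142 139 133 130 125 127 129 131 125
190    24  21  21  22  16  20  34  86 120 135 141 142 138 135 130 128 121 122 120 120
192    11   9  22  26  24  24  24  20  65 119 141 138 137 126 114 118 115 113 119 118
194    18  11  23  22  26  18  17  21  22  59 111 136 136 120 115 119 113 105 103  89
196    19  14  23  24  15  21  26  22  23  22  41  91 117  95  89  79  59  44  42  29
198    34  24  20  22  22  25  15  16  26  21  15  27  45  33  15  18  18  19  31  23
200    30  31  16  21  20  20  21  17  24  26   8  24  16  13  17  16   7  22  16  30
202    29  36  27  27  21  17  13  16  14  16  11  15  20  15  22  15  24  26  24  25
28 push [-0.0016 -0.0042 -0.0032] toeb L/R [199.6 187.7] [213.6 199.2]
32 push [-0.0013 -0.0018 -0.0031] toeb L/R [200.2 185.8] [214.3 197.2]
36 push [-0.001   0.0007 -0.0032] toeb L/R [201.  183.8] [215.1 195.3]
40 push [-0.0007  0.0031 -0.0037] toeb L/R [201.9 181.9] [216.  193.3]
```

>>> send_rows --pt "0.0 -0.0008 -0.001 0 0.012" --pt "0.0 -0.0014 -0.002 0 0.012" --pt "0.0 -0.002 -0.0031 0 0.012" --pt "0.0 -0.0015 -0.0031 0 0.012" --pt "0.0 -0.001 -0.0031 0 0.012" --pt "0.0 -0.0005 -0.0031 0 0.012" --pt "0.0 0.0 -0.0031 0 0.012" --pt "0.0 0.0005 -0.0032 0 0.012" --pt "0.0 0.001 -0.0032 0 0.012" --pt "0.0 0.0015 -0.0033 0 0.012" --pt "0.0 0.002 -0.0034 0 0.012" --pt "0.0 0.0025 -0.0035 0 0.012" --pt "0.0 0.003 -0.0036 0 0.012" --pt "0.0 0.0035 -0.0037 0 0.012" --pt "0.0 0.004 -0.0038 0 0.012" --pt "0.0 0.0043 -0.004 0 0.012" --pt "0.0 0.0043 -0.004 0 0.012"

```text
time_s: 25.72
ee_pos: [0.5075, -0.0602, 0.0382]
eef_rot: [0.468, -0.528, 0.531, -0.47]
force: [0.7, 1.3, 7.4]
width: 0.012
```

Run:
```python
from h import *
s=st();p=s['ee_pos'];a=grid(190,230,166,204)
for th in(36,40,44,48):print(th,'toeb L/R',(proj(a,W(th,.076,0,-.025))+[1.3,.8]).round(1),(proj(a,W(th,.076,0,.025))+[1.3,.8]).round(1))
for th,t in zip(range(40,91,5),np.linspace(17.5,50,11)/1e3):print(th,round(t,4),(hold(th,t)-p).round(4))
```

```text
t 25.7167 p [ 0.5075 -0.0602  0.0382] jaw -6.94 F [0.7  1.29 7.43] w 0.012
     190 192 194 196 198 200 202 204 206 208 210 212 214 216 218 220 222 224 226 228
166   108 113 110 111 109 111 107 110 104 109 102  94  91  84  71  67  96  81  25  82
168   109 114 116 110 110 110 107 107 110 108 108  93  77  53  66  98 102  80  34  72
170   109 108 113 116 112 112 111 107 108 108 100  70  34  35 102 114 103  90  42  69
172   110 108 110 109 109 113 109 111 112  98  78  47  23  73 125 121 109 100  53  63
174   111 111 110 110 107 111 114 117 136 119 107  95  71  99 125 128 119 106  56  59
176   109 108 106 112 109 111 102 119 149 149 137 117  97 105 122 121 115 106  65  57
178   107 113 111 111 104  82  78 137 148 150 151 138 122 121 120 120 117 114  83  94
180   112 110 110  97  74  34  84 142 146 150 148 149 142 132 121 120 119 120 118 116
182   108 100  86  55  24  22  46 104 142 152 150 150 153 148 128 116  98 115 118 121
184    98  73  34  19  18  22  21  33  90 133 151 150 150 152 147 132 124 119 121 117
186    52  31  22  20  17  24   5  21  27  76 127 150 151 146 141 123 123 122 11
[... 533 characters left out ...]
28  25  13  20  29  13  25  25  19  24  20  15  14  16  20  10  20  21  17
202    36  27  21  29  22  19  21  14   7  19  24  25  20  20  17  23  11  16  13  24
36 toeb L/R [201.  183.8] [215.1 195.3]
40 toeb L/R [201.9 181.9] [216.  193.3]
44 toeb L/R [202.8 179.9] [217.  191.3]
48 toeb L/R [203.9 178. ] [218.1 189.3]
40 0.0175 [-0.0009 -0.0024  0.0003]
45 0.0208 [-0.0009 -0.0024  0.0026]
50 0.024 [-0.0008 -0.002   0.005 ]
55 0.0272 [-0.0007 -0.0011  0.0076]
60 0.0305 [-0.0006  0.0002  0.0102]
65 0.0338 [-0.0003  0.0019  0.0128]
70 0.037 [-0.0001  0.0042  0.0154]
75 0.0402 [0.0003 0.0069 0.0178]
80 0.0435 [0.0007 0.0102 0.0201]
85 0.0468 [0.0011 0.0138 0.0221]
90 0.05 [0.0016 0.018  0.0238]
```

The bracket is past balance at about 43°, with the foot resting on the fingers (Fz 7 N). Lowering it along the computed holding path, with gravity keeping it in contact.

>>> send_rows --pt "0 -0.0004 0.0005 0 0.012" --pt "0 -0.0008 0.001 0 0.012" --pt "0 -0.0012 0.0015 0 0.012" --pt "0 -0.0015 0.002 0 0.012" --pt "0 -0.0014 0.0026 0 0.012" --pt "0 -0.0013 0.0032 0 0.012" --pt "0 -0.0012 0.0038 0 0.012" --pt "0 -0.0011 0.0043 0 0.012" --pt "0 -0.0009 0.005 0 0.012" --pt "0 -0.0007 0.0056 0 0.012" --pt "0 -0.0005 0.0063 0 0.012" --pt "0 -0.0003 0.0069 0 0.012" --pt "0 0.0 0.0076 0 0.012" --pt "0 0.0003 0.0082 0 0.012" --pt "0 0.0006 0.0089 0 0.012" --pt "0 0.001 0.0095 0 0.012" --pt "0 0.001 0.0095 0 0.012"

```text
time_s: 27.18
ee_pos: [0.5076, -0.0591, 0.0479]
eef_rot: [0.468, -0.528, 0.531, -0.47]
force: [-1.7, -0.4, -0.3]
width: 0.0119
```

Run:
```python
from h import *
s=st();p=s['ee_pos'];a=grid(198,238,154,200)
for th in(50,55,60,65,70):print(th,'toeb L/R',(proj(a,W(th,.076,0,-.025))+[1.3,.8]).round(1),(proj(a,W(th,.076,0,.025))+[1.3,.8]).round(1))
for th,t in zip(range(60,91,5),np.linspace(30.5,50,7)/1e3):print(th,round(t,4),(hold(th,t)-p).round(4))
```

```text
t 27.1833 p [ 0.5076 -0.0591  0.0479] jaw -6.93 F [-1.72 -0.4  -0.34] w 0.0119
     198 200 202 204 206 208 210 212 214 216 218 220 222 224 226 228 230 232 234 236
154    94  91  88  86  92  90  91  92 117 138 138 114  55  35  71  72  71  69  81  42
156   104  97  91  93  92  95  94  87  94 117 138 125  94  45  42  82  90  72  68  49
158   109  96  94  95  93  94  94  91  93  98 116 122 103  73  28  81 107  99  70  55
160   108 105 108 106 100  94  95  93  93  89  92 107 103  75  29  78 105 116 106  80
162   112 114 112 114 109  97  92  97  94  89  91  97 105  80  32  78 103 110 112 110
164   110 112 111 111 107 108 105  97  91  87  85  81  90  82  36  71 103 110 111 110
166   111 111 112 110 109 105 106  92  86  84  78  52  81  90  41  67 105 111 111 113
168   113 110 107 115 109 108 109  98  79  62 100  94  91  93  44  57 107 114 105 110
170   114 109 112 109 106 110 100  76  35  64 117 115 113 107  54  56 104 114 112 109
172   113 108 112 108 107  94  75  40  23  86 117 121 116 103  64  51 101 116 111 108
174   108 110 109 106  92  69  67  56  56 108 125 127 111 106  72  66 103 11
[... 778 characters left out ...]
6 118
194    21  23  14  18  21  22  52 101 129 116 108 114 101  87  83  80  66  51  60  93
196    12  13  19  30  14  14  15  30  68  58  54  42  35  23  14  28  29  44  64  71
198    23  19  28  24  16  23  19  24  19  16  17  16   9  20  10  17  36  61  65  68
50 toeb L/R [204.5 177. ] [218.7 188.3]
55 toeb L/R [206.1 174.6] [220.3 185.9]
60 toeb L/R [207.7 172.3] [222.1 183.5]
65 toeb L/R [209.5 170.1] [223.9 181.2]
70 toeb L/R [211.5 167.9] [225.9 179. ]
60 0.0305 [-0.0006 -0.0009  0.0005]
65 0.0338 [-0.0004  0.0008  0.0031]
70 0.037 [-0.0001  0.0031  0.0057]
75 0.0402 [0.0002 0.0058 0.0082]
80 0.0435 [0.0006 0.0091 0.0104]
85 0.0468 [0.001  0.0127 0.0124]
90 0.05 [0.0016 0.0169 0.0141]
```

The small move towards the toe had tipped it back below balance, and it is leaning safely on the tips at about 34°. I'll go back into the corner, push further past balance this time, and from there move only away from the toe.

>>> send_rows --pt "-0.0002 -0.0012 -0.0016 0 0.012" --pt "-0.0003 -0.0024 -0.0032 0 0.012" --pt "-0.0005 -0.0036 -0.0048 0 0.012" --pt "-0.0006 -0.0048 -0.0064 0 0.012" --pt "-0.0007 -0.0057 -0.0079 0 0.012" --pt "-0.0006 -0.0052 -0.008 0 0.012" --pt "-0.0005 -0.0046 -0.008 0 0.012" --pt "-0.0004 -0.004 -0.0081 0 0.012" --pt "-0.0004 -0.0034 -0.0082 0 0.012" --pt "-0.0003 -0.0028 -0.0083 0 0.012" --pt "-0.0003 -0.0022 -0.0083 0 0.012" --pt "-0.0002 -0.0016 -0.0085 0 0.012" --pt "-0.0001 -0.001 -0.0087 0 0.012" --pt "0 -0.0004 -0.0089 0 0.012" --pt "0 0.0001 -0.009 0 0.012" --pt "0.0001 0.0007 -0.0092 0 0.012" --pt "0.0002 0.0013 -0.0094 0 0.012" --pt "0.0002 0.0019 -0.0097 0 0.012" --pt "0.0003 0.0025 -0.0099 0 0.012" --pt "0.0003 0.0025 -0.0099 0 0.012"

```text
time_s: 28.9
ee_pos: [0.5081, -0.0561, 0.0381]
eef_rot: [0.468, -0.528, 0.531, -0.47]
force: [-0.9, 4.2, 7.1]
width: 0.0121
```

Run:
```python
from h import *
s=st();p=s['ee_pos'];a=grid(198,238,160,200)
for th in(40,45,50,55,60):print(th,'toeb L/R',(proj(a,W(th,.076,0,-.025))+[1.3,.8]).round(1),(proj(a,W(th,.076,0,.025))+[1.3,.8]).round(1))
for th,t in((48,.016),(52,.017),(56,.0195),(60,.022),(65,.025),(70,.028),(75,.031),(80,.034),(85,.036),(90,.038)):print(th,round(t,4),(hold(th,t)-p).round(4))
```

```text
t 28.9 p [ 0.5081 -0.0561  0.0381] jaw -6.91 F [-0.89  4.22  7.1 ] w 0.0121
     198 200 202 204 206 208 210 212 214 216 218 220 222 224 226 228 230 232 234 236
160   112  99 100 101 100  94  99  93  90  93  91 109 117  94  47  54  97 104  78  62
162   109 113 110 109 110  99  90  93  97  93  87  86  99  96  51  51  93 110 109  90
164   111 113 113 111 112 108 103  92  94  94  89  75  79  96  59  38  89 106 114 108
166   114 111 109 110 106 110 108  99  93  85  64  45  56  91  67  39  85 107 110 113
168   113 109 110 113 108 111 117 107  77  55  40  90  97  96  78  35  85 108 106 116
170   113 110 110 111 112 128 145 114  68  34  77 125 116 106  79  32  87 113 113 113
172   110 111 113 108 122 153 155 150 122  84 105 131 128 114  86  40  81 110 110 109
174   109 110 109 111 141 154 155 158 151 132 110 114 117 115  96  39  73 109 117 108
176   111 111  93  90 136 154 157 154 156 155 144 113 110 108  94  58  89 110 122 115
178   108  82  51  41  82 134 154 158 158 156 156 144 121 102 102  93 111 114 121 120
180    69  34  21  26  40  68 124 152 155 156 156 154 145 119 106 110 109 103 1
[... 622 characters left out ...]
  12  23  10  19  22  22  12  21  17  15  16  20  21  21  30  46  62  67
198    11  23  15  14  17  18  14  13  27  19   6  23  24  10  17  16  36  59  65  67
40 toeb L/R [201.9 181.9] [216.  193.3]
45 toeb L/R [203.1 179.4] [217.3 190.8]
50 toeb L/R [204.5 177. ] [218.7 188.3]
55 toeb L/R [206.1 174.6] [220.3 185.9]
60 toeb L/R [207.7 172.3] [222.1 183.5]
48 0.016 [-0.0009 -0.0018 -0.0008]
52 0.017 [-0.0008 -0.0007 -0.0004]
56 0.0195 [-0.0007 -0.0003  0.0012]
60 0.022 [-0.0006  0.0003  0.0029]
65 0.025 [-0.0005  0.0015  0.005 ]
70 0.028 [-0.0003  0.0032  0.007 ]
75 0.031 [-0.      0.0052  0.009 ]
80 0.034 [0.0003 0.0077 0.0108]
85 0.036 [0.0007 0.0107 0.0115]
90 0.038 [0.001  0.0139 0.0119]
```

Now at about 51°, resting on the fingers (force +y and up). Lowering.

>>> send_rows --pt "0 0.0001 0.0005 0 0.012" --pt "0 0.0002 0.001 0 0.012" --pt "0 0.0004 0.0016 0 0.012" --pt "0 0.0005 0.002 0 0.012" --pt "0 0.0007 0.0025 0 0.012" --pt "0.0001 0.001 0.0032 0 0.012" --pt "0.0001 0.0012 0.0037 0 0.012" --pt "0.0001 0.0015 0.0042 0 0.012" --pt "0.0002 0.0018 0.0048 0 0.012" --pt "0.0002 0.0022 0.0054 0 0.012" --pt "0.0003 0.0026 0.0059 0 0.012" --pt "0.0003 0.003 0.0064 0 0.012" --pt "0.0004 0.0034 0.0069 0 0.012" --pt "0.0005 0.0039 0.0074 0 0.012" --pt "0.0005 0.0039 0.0074 0 0.012"

```text
time_s: 30.2
ee_pos: [0.5087, -0.0519, 0.0456]
eef_rot: [0.468, -0.528, 0.531, -0.47]
force: [0.1, 3.7, -1.6]
width: 0.0116
```

Run:
```python
from h import *
s=st();p=s['ee_pos'];a=grid(198,238,152,192)
for th in(60,65,70,75,80):print(th,'toeb L/R',(proj(a,W(th,.076,0,-.025))+[1.3,.8]).round(1),(proj(a,W(th,.076,0,.025))+[1.3,.8]).round(1))
```

```text
t 30.2 p [ 0.5087 -0.0519  0.0456] jaw -6.9 F [ 0.12  3.67 -1.61] w 0.0116
     198 200 202 204 206 208 210 212 214 216 218 220 222 224 226 228 230 232 234 236
152   107  99  89  89  91  92  93 110 133 142 137 135  95  42  33  75  76  68  69  88
154   110  97  89  88  89  87  88  89 107 133 138 143 129  80  46  53  70  71  71  72
156   108 106  89  90  91  96  91  89  92 110 134 140 132 103  79  32  78  96  90  72
158   109 103  97  96  97  97  96  97  89  92 105 131 136 110  79  30  76 102 119  98
160   112 109 112 108 111 106  91  92  97  97 104 107 132 115  85  37  65 102 117 117
162   113 114 111 112 114 108 103  92  98 133 153 126 109 102  94  44  60  97 109 112
164   109 113 108 112 111 105 108 109 128 160 161 161 131  99  94  43  54  99 110 113
166   109 108 110 109 107 107 106 129 155 162 162 160 160 146 117  56  51 100 106 111
168   106 107 110 108 111 110 110 110 129 155 159 165 162 163 157 114  63 101 112 111
170   111 110 109 108 111 109 100  75  85 119 151 164 162 159 161 156 127 113 114 116
172   110 113 110 107 105  93  74  37  46  87 105 145 158 160 162 162 156 130 11
[... 277 characters left out ...]
  18  24  44  53  56  58  55  62  96  94  85  89  90 110 119 112 118 118
182    21  23  12  20  22  31  50  51  46  36  50  76  90  92  91  98 118 119 115 122
184    21  17  22  24  19  20  23  39  28  30  21  36  64  81  86  90 111 116 118 115
186    17  21  15  20  14  13  18  25  21  18  20  19  28  58  79  90  99 119 114 113
188     9  16  19  15  17  25  27  19  13  16  14  24  17  17  46  81  88 109 117 115
190    25  17  20  19  21  16  20  22  19  21  20  16  18  20  11  33  70  97 119 125
60 toeb L/R [207.7 172.3] [222.1 183.5]
65 toeb L/R [209.5 170.1] [223.9 181.2]
70 toeb L/R [211.5 167.9] [225.9 179. ]
75 toeb L/R [213.5 165.9] [227.9 176.9]
80 toeb L/R [215.5 164.1] [230. 175.]
```

Now at about 72–75°, held with 3.7 N. Finishing the let-down slowly.

>>> send_rows --pt "0.0001 0.0005 0.0007 0 0.012" --pt "0.0001 0.0011 0.0013 0 0.012" --pt "0.0002 0.0017 0.002 0 0.012" --pt "0.0002 0.0023 0.0024 0 0.012" --pt "0.0003 0.003 0.0028 0 0.012" --pt "0.0004 0.0037 0.0032 0 0.012" --pt "0.0005 0.0044 0.0036 0 0.012" --pt "0.0006 0.0052 0.0039 0 0.012" --pt "0.0007 0.006 0.0042 0 0.012" --pt "0.0008 0.0068 0.0044 0 0.012" --pt "0.0009 0.0075 0.0045 0 0.012" --pt "0.001 0.0083 0.0046 0 0.012" --pt "0.0011 0.009 0.0047 0 0.012" --pt "0.0012 0.0097 0.0048 0 0.012" --pt "0.0012 0.0104 0.0049 0 0.012" --pt "0.0013 0.011 0.0049 0 0.012" --pt "0.0014 0.0116 0.0049 0 0.012" --pt "0.0014 0.0122 0.0049 0 0.012" --pt "0.0015 0.0128 0.0049 0 0.012" --pt "0.0015 0.0128 0.0049 0 0.012"

```text
time_s: 31.92
ee_pos: [0.5102, -0.0389, 0.0505]
eef_rot: [0.468, -0.528, 0.53, -0.47]
force: [-0.0, 0.5, -0.2]
width: 0.0123
```

Run:
```python
from h import *
s=st();p=s['ee_pos'];a=grid(206,246,146,192)
for th in(80,85,90):print(th,'toeb L/R',(proj(a,W(th,.076,0,-.025))+[1.3,.8]).round(1),(proj(a,W(th,.076,0,.025))+[1.3,.8]).round(1))
```

```text
t 31.9167 p [ 0.5102 -0.0389  0.0505] jaw -6.89 F [-0.01  0.47 -0.21] w 0.0123
     206 208 210 212 214 216 218 220 222 224 226 228 230 232 234 236 238 240 242 244
146   108 126 137 141 142 135 135 140 136 127  62  26  24  65  79  73  52  74  67  36
148    91 101 128 135 139 138 136 142 139 135 113  58  29  69  76  64  68  85  71  30
150    85  87  98 124 139 138 137 141 137 140 129  99  67  34  73  86  73  69  65  33
152    91  90  84 104 126 136 141 141 141 138 137 106  82  29  73 100 102  84  66  62
154    89  92  92  96 102 131 138 137 141 137 139 112  84  37  70  98 107 107  81  63
156   103 105 102  97  93 104 126 138 141 139 138 112  85  31  61  99 109 110 105  69
158   111 110 109 105  95  94 102 122 141 149 142 109  90  42  55  98 106 110 108  75
160   113 113 113 106 111 104 101 131 159 157 158 135 101  42  51  98 103 111 110  81
162   109 107 108 106 106 105 113 144 155 158 158 155 141  85  58 100 109 108 109  81
164   110 102 109 110 108 106 109 119 142 156 159 157 155 140 106 102 111 111 109  95
166   106 109 110 106 104 103  88 104 108 134 153 158 156 158 149 138 121 11
[... 459 characters left out ...]
67  65  90 131 113 106 105 105 105 109 108 116 120 115 124 148 163
180    35  53  58  62  56  64 116 125 109 104 106 107 106 106 116 116 117 131 136 135
182    34  38  46  46  44  40  63  99 111 104 107 102 109 106 117 118 116 128 136 127
184    19  23  36  43  33  15   6  50  88 105 107 107 103 110 116 113 118 131 138 134
186    24  19  25  27  20  26  28  22  31  71  99 106 106 114 116 115 113 129 137 114
188    20  14  14  17   4  21   1  17  17  25  63  89 105 107 116 116 118 130 137 123
190    22  21  18  14  22  17  22  19   5  23  25  52  97 106 112 126 130 135 138 134
80 toeb L/R [215.5 164.1] [230. 175.]
85 toeb L/R [217.6 162.4] [232.1 173.2]
90 toeb L/R [219.8 160.9] [234.3 171.7]
```

Finger force has gone to zero and the pixels match about 90°, so it lies flat. Lowering the tips and pushing on the foot's face to the stops.

>>> send_rows --pt "0.0 0.001 -0.004 0 0.012" --pt "0.0 0.001 -0.008 0 0.012" --pt "0.0 0.001 -0.013 0 0.012" --pt "0.0 0.001 -0.018 0 0.012" --pt "0 0 -0.018 0 0.012" --pt "-0.0003 -0.002 -0.018 0 0.012" --pt "-0.0005 -0.004 -0.018 0 0.012" --pt "-0.0007 -0.005 -0.018 0 0.012" --pt "-0.0008 -0.006 -0.018 0 0.012" --pt "-0.0009 -0.007 -0.018 0 0.012" --pt "-0.001 -0.008 -0.018 0 0.012" --pt "-0.001 -0.008 -0.018 0 0.012"

```text
time_s: 32.97
ee_pos: [0.5095, -0.0448, 0.033]
eef_rot: [0.468, -0.528, 0.53, -0.471]
force: [-2.1, 15.1, 6.1]
width: 0.0124
```

>>> send_rows --pt "-0.0001 -0.0008 0 0 0.012" --pt "-0.0002 -0.0015 0 0 0.012" --pt "-0.0002 -0.0015 0 0 0.012"

```text
time_s: 33.22
ee_pos: [0.5096, -0.0444, 0.0334]
eef_rot: [0.467, -0.528, 0.529, -0.472]
force: [-0.7, 12.0, 3.9]
width: 0.0122
```

>>> send_rows --pt "-0.0001 -0.0008 0 0 0.012" --pt "-0.0002 -0.0015 0 0 0.012" --pt "-0.0002 -0.0015 0 0 0.012"

```text
time_s: 33.47
ee_pos: [0.5096, -0.0443, 0.0338]
eef_rot: [0.467, -0.528, 0.528, -0.473]
force: [-1.3, 10.1, 2.8]
width: 0.012
```

It stops firmly at 12 N (sliding took only 2–5 N), and the face position puts the heel at the stop plane within about 1 mm. Withdrawing straight back, up and away.

>>> send_rows --pt "0.0005 0.005 0 0 0.012" --pt "0.002 0.015 0 0 0.012" --pt "0.003 0.025 0 0 0.012" --pt "0.003 0.025 0.01 0 0.012" --pt "0.003 0.025 0.04 0 0.012" --pt "0.003 0.025 0.08 0 0.012" --pt "0.003 0.025 0.12 0 0.012" --pt "0.003 0.025 0.16 0 0.012" --pt "0.003 0.025 0.19 0 0.012" --pt "0.0 0.0 0.19 0 0.012" --pt "-0.01 -0.04 0.19 0 0.012" --pt "-0.04 -0.08 0.19 0 0.012" --pt "-0.07 -0.11 0.19 0 0.012" --pt "-0.1 -0.14 0.19 0 0.012" --pt "-0.13 -0.17 0.19 0 0.012" --pt "-0.16 -0.2 0.19 0 0.012" --pt "-0.18 -0.23 0.19 0 0.012" --pt "-0.2 -0.26 0.19 0 0.012" --pt "-0.22 -0.29 0.19 0 0.012" --pt "-0.22 -0.32 0.19 0 0.012"

```text
time_s: 35.13
ee_pos: [0.2859, -0.366, 0.2248]
eef_rot: [0.467, -0.528, 0.529, -0.472]
force: [1.0, 0.1, 0.3]
width: 0.0118
```

>>> send_rows --pt "0 -0.03 0 0 0.012" --pt "-0.01 -0.06 0 0 0.012" --pt "-0.02 -0.09 0 0 0.012" --pt "-0.03 -0.12 0 0 0.012" --pt "-0.04 -0.15 0 0 0.012" --pt "-0.04 -0.17 0 0 0.012" --pt "-0.04 -0.17 0 0 0.012"

```text
time_s: 35.72
ee_pos: [0.2445, -0.539, 0.225]
eef_rot: [0.466, -0.529, 0.53, -0.471]
force: [-0.4, -0.6, -0.0]
width: 0.012
```

Run:
```python
from h import *
s=st();b=shot('top','z_top.png');f=b['frame']
hsv=cv2.cvtColor(f,cv2.COLOR_RGB2HSV);g=cv2.cvtColor(f,cv2.COLOR_RGB2GRAY)
red=cv2.inRange(hsv,(0,120,80),(8,255,255))|cv2.inRange(hsv,(172,120,80),(180,255,255))
n,l,stt,ce=cv2.connectedComponentsWithStats(red)
for i in range(1,n):
    if stt[i,4]>20: print('red',stt[i],(FR.T@(onz(b,*ce[i],.026)[:2]-FT)).round(4))
m=np.uint8((g>70)&(hsv[...,1]<60));roi=np.zeros_like(m);poly=np.array([proj(b,[*(FT+FR@np.array(q)),.012]) for q in[(-.2,-.065),(.09,-.065),(.09,.065),(-.2,.065)]],np.int32)
cv2.fillPoly(roi,[poly],1);m&=roi
n,l,stt,ce=cv2.connectedComponentsWithStats(m)
for i in range(1,n):
    if stt[i,4]>15:
        pts=np.argwhere(l==i)[:,::-1].astype(float)
        P=np.array([FR.T@(onz(b,*p,.016)[:2]-FT) for p in pts])
        print(stt[i],'x',P[:,0].min().round(4),P[:,0].max().round(4),'y',P[:,1].min().round(4),P[:,1].max().round(4))
        big=P
        # central axis from upright part x in -.16..-.06
        if stt[i,4]>500:
            q=P[(P[:,0]>-.155)&(P[:,0]<-.05)];bx=np.round(q[:,0]/.008)
            c=np.array([[q[bx==k,0].mean(),(q[bx==k,1].min()+q[bx==k,1].max())/2] for k in np.unique(bx)])
            k=np.polyfit(c[:,0],c[:,1],1);print('yaw deg',np.degrees(np.arctan(k[0])),'y at heel',np.polyval(k,0))
            for y0 in(-.043,.043):
                e=P[abs(P[:,1]-y0)<.004];print('ear',y0,e[:,0].min().round(4),e[:,0].max().round(4))
for v in range(212,286,2):print(v,' '.join('%3d'%x for x in g[v,200:276:2]))
```

```text
t 35.7167 p [ 0.2445 -0.539   0.225 ] jaw -6.99 F [-0.43 -0.59 -0.  ] w 0.012
red [250 217  10  14 115] [0.0088 0.0493]
red [243 261  11  14 111] [ 0.0093 -0.0485]
red [140 285  25  25 472] [-0.1837 -0.1389]
[ 168  221   82   48 2203] x -0.173 -0.0001 y -0.0507 0.0512
yaw deg 0.1169724805126635 y at heel 0.00030732536713924425
ear -0.043 -0.0319 -0.0021
ear 0.043 -0.033 -0.0023
212  41  34  33  37  41  29  33  37  37  37  36  26  24  38  37  36  41  43  31  28  34  24  42  53  65  85  81  80  93 108 101 105 108 107 104 102  97 102
214  37  34  32  29  33  32  34  44  45  39  32  36  36  35  39  28  32  35  44  39  32  30  26  23  29  35  22  38  33  39  54  79 103  97  98 102 107 103
216  28  33  35  34  36  42  40  30  30  34  33  29  34  41  41  34  30  34  35  36  36  31  18  25  35  38  35  21  35  34  30  25  29  32  26  37  49  59
218  36  38  35  42  35  38  37  31  37  45  35  41  37  30  37  41  36  38  32  43  23  21  36  31  19  50  95  73  42  48  28  34  37  29  22  28  34  33
220  34  37  44  31  40  41  28  41  37  38  43  43  35  35  44  39  39  33  41  35  24  29  27
[... 4352 characters left out ...]
  31  32  31  38  29  24  35  34  24  35  35  31  32  31  24  33  32  26  28
278 140 145 149 149 147 144 145 145 137 138 129 133 126 130 103  91  74  50  39  31  36  24  26  37  27  27  37  30  23  32  37  31  41  31  41  34  21  28
280 151 150 145 144 145 145 145 146 150 139 141 146 147 146 149 153 120  96  86  95  92  71  62  50  45  35  40  35  22  38  30  36  35  28  28  32  27  38
282 148 143 138 144 147 150 146 144 146 138 140 151 147 144 144 135 104 106 100 101  97 100  86  94  92  91  82  81  76  68  51  40  44  30  26  37  32  34
284 145 148 146 145 144 145 148 146 141 139 144 142 147 143 146 101 104 100 103 102 107 107 105 107 102 106 100 100 101 104  92  93  90  91  83  76  61  53
```

Bracket yaw 0.1°, lateral offset 0.3 mm, both ears equal at −2.2 mm against block faces at about −1 mm, length 0.172 m (flat), hand clear. Handing in.

```bash
python3 -c "
from h import *
b=shot('top');hsv=cv2.cvtColor(b['frame'],cv2.COLOR_RGB2HSV)
m=cv2.inRange(hsv,(105,120,40),(130,255,255));m[:150]=0;m[230:]=0;ys,xs=np.nonzero(m);print('tray',xs.mean(),ys.mean(),xs.min(),xs.max(),ys.min(),ys.max())
print(close_job())"
```

```text
tray 262.94134685010863 185.40333091962347 239 287 166 206
the job is handed in; nothing more can be done
None
```

The bracket lies flat on its back against the stop blocks, the hand is clear, and I handed the job in at about 36 s.

**What I did:**
- **First try:** I leaned the bracket back with its heel still short of the blocks and tried to slide it to them while it leaned. It tipped back towards upright against the hand instead. I let it stand up again slowly.
- **Second try:** I pushed it from behind until the ears met the blocks, then leaned it back again. I slid the fingertips down into the inner corner and pushed it past balance. It came back once to about 34°, still on the fingers, so I pushed it further over.
- **Lowering:** I let it down with the fingers against the top face of the foot until the force on them faded at flat, then pushed the foot towards the blocks until it stopped firmly at about 12 N.

**Last checks (top camera and forces):**
- **Squareness:** yaw was 0.1° to the fixture.
- **Sideways position:** it was 0.3 mm off the middle.
- **Heel at the stops:** both ears ended at −2.2 mm, with the block faces at about −1 mm in the same view. That is contact within the roughly 2 mm camera calibration.
- **Lying flat:** the outline was about 0.172 m long and the fingers carried no load. I did not measure the tilt directly.
- **Bystanders:** the tub and tray are at the same pixels as at the start. I did not measure the clip at the end, but the hand did not go near it.

**Not checked:**
- I had used all 12 picture views by then, so the second tip and the final position were checked by numbers only. A request to view the final picture was refused.
- I had no direct measure of how fast the bracket turned. I moved slowly, aiming for about 0.2–0.3 rad/s, but the two small free swings onto the fingers near balance were not timed.
- During the first try the bracket leaned against the gripper's body. The wrist force read only about 1 N afterwards, but I had no separate reading of the body contact.

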